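# Stock the tea caddy and screw its tray down

### The job

Restock the tea caddy: lift its top tray by the bar handle and swing it right over until it rests open, and pack every tea tin from the counter in the compartment underneath, side by side in one layer. Then swing the tray back down shut, and after that screw the knurled thumbscrew at its end clockwise, regripping between turns, until it is fully home. Leave the mug, the sugar jar and the spoon where they are.

Things in the scene. Friction and masses are not known exactly. Their poses are not given: they have to be found in the camera images.
- caddy: grey open metal box fixed to the counter, 130 (x) x 200 (y) x 60 mm high, walls 5 mm; origin at the centre of its underside; its y runs lengthwise towards the thumbscrew end. A pillar 40 mm wide and 58 mm high against its +y end (to 144 mm from the centre) takes the thumbscrew. A white tray 130 x 200 mm covers the box, from 62 to 87 mm above the counter when shut
- compartment (a point): centre of the inner floor of the caddy's compartment, 5 mm above the counter; inside 120 (x) x 190 (y) mm, and 57 mm of free height below the shut tray. Four tins fit in one row along y with gaps of some 8 mm, leaving room for the fingers on the x sides
- swing (a joint): angle q of the arms carrying the tray: 0 shut, 2.27 rad open on its stop. The tray stays level and keeps its heading; all its points run on arcs of radius 125 mm: from shut they move 125 mm*(cos(.436)-cos(.436+q)) along caddy +y and 125 mm*(sin(.436+q)-sin(.436)) up, so 227 mm sideways in all, 72 mm higher midway. About 0.4 kg; let go, it sinks to the nearer end and rests there
- tray_handle (a point): middle of the tray's handle, a level round steel bar 10 mm thick, 64 mm long along the caddy's x, 116 mm above the counter when shut, 29 mm above the tray's rim, 20 mm to the -y side of the tray's middle; take it from above with the fingers closing along the caddy's y
- screw (a joint): turn of the thumbscrew in rad: 0 = backed out as far as it goes, 16.0 = fully home against its stop; grows as it is turned clockwise seen from above. Starts loose, at 0 to 3. It has light friction (0.03 N m), stays where it is left, and sinks 4 mm a turn
- screw_head (a point): centre of the top of the thumbscrew's head: an upright dark knurled steel knob 30 mm in diameter and 24 mm high, on the lug at the tray's +y end, 122 mm from the caddy's middle when shut; it rides with the tray. Fully home the head's top is 116 mm above the counter, backed out 126 mm; below the head the lug's top is at 92 mm
- tin0: square metal tea tin, 38 x 38 x 36 mm high with a slip lid, about 70 g; origin at the tin's centre, 18 mm above its underside, z up through its lid. Up to four identical tins (two to four present) stand on the counter at the robot's right (-y) side of the caddy
- tin1: square metal tea tin, 38 x 38 x 36 mm high with a slip lid, about 70 g; origin at the tin's centre, 18 mm above its underside, z up through its lid. Up to four identical tins (two to four present) stand on the counter at the robot's right (-y) side of the caddy
- tin2: square metal tea tin, 38 x 38 x 36 mm high with a slip lid, about 70 g; origin at the tin's centre, 18 mm above its underside, z up through its lid. Up to four identical tins (two to four present) stand on the counter at the robot's right (-y) side of the caddy
- tin3: square metal tea tin, 38 x 38 x 36 mm high with a slip lid, about 70 g; origin at the tin's centre, 18 mm above its underside, z up through its lid. Up to four identical tins (two to four present) stand on the counter at the robot's right (-y) side of the caddy
- mug: white mug, 80 mm wide, 92 mm high, origin at the centre of its underside; a bystander beyond the caddy
- sugar_jar: glass sugar jar, 70 mm wide, 110 mm high, origin at the centre of its underside; a bystander beyond the caddy
- spoon: steel spoon, 160 mm long, lying on the counter; a bystander beyond the tins
Not all that is in view belongs to the job. Leave any purple look-alike of the tin3 alone.

How it is judged (in metres and radians):
On the way, in this order (a step that is already met when the one before it is completed fails the run):
1. the tray is swung over to rest open (value of joint swing above 2.1 rad), for 0.2 s.
2. with the tray open, every tin is in the compartment (x of tin0 in the frame of caddy between -0.062 and 0.062 m and y of tin0 in the frame of caddy between -0.097 and 0.097 m and z of tin0 in the frame of caddy between 0 and 0.036 m and x of tin1 in the frame of caddy between -0.062 and 0.062 m and y of tin1 in the frame of caddy between -0.097 and 0.097 m and z of tin1 in the frame of caddy between 0 and 0.036 m and x of tin2 in the frame of caddy between -0.062 and 0.062 m and y of tin2 in the frame of caddy between -0.097 and 0.097 m and z of tin2 in the frame of caddy between 0 and 0.036 m and x of tin3 in the frame of caddy between -0.062 and 0.062 m and y of tin3 in the frame of caddy between -0.097 and 0.097 m and z of tin3 in the frame of caddy between 0 and 0.036 m and value of joint swing above 1.7 rad), for 0.2 s.
3. the tray is shut over the tins (value of joint swing below 0.06 rad and x of tin0 in the frame of caddy between -0.062 and 0.062 m and y of tin0 in the frame of caddy between -0.097 and 0.097 m and z of tin0 in the frame of caddy between 0 and 0.036 m and x of tin1 in the frame of caddy between -0.062 and 0.062 m and y of tin1 in the frame of caddy between -0.097 and 0.097 m and z of tin1 in the frame of caddy between 0 and 0.036 m and x of tin2 in the frame of caddy between -0.062 and 0.062 m and y of tin2 in the frame of caddy between -0.097 and 0.097 m and z of tin2 in the frame of caddy between 0 and 0.036 m and x of tin3 in the frame of caddy between -0.062 and 0.062 m and y of tin3 in the frame of caddy between -0.097 and 0.097 m and z of tin3 in the frame of caddy between 0 and 0.036 m), for 0.2 s.
4. the thumbscrew is fully home with the tray shut (value of joint screw above 15.6 rad and value of joint swing below 0.06 rad), for 0.2 s.
At the end, for the whole second after the job is handed in: every tin present lies at rest in the compartment in one layer (centre within the inner walls and less than 36 mm above the counter), the tray is shut (swing below 0.06 rad) and the thumbscrew is home (screw above 15.6 of 16.0 rad) (all of step 4 and x of tin0 in the frame of caddy between -0.062 and 0.062 m and y of tin0 in the frame of caddy between -0.097 and 0.097 m and z of tin0 in the frame of caddy between 0 and 0.036 m and x of tin1 in the frame of caddy between -0.062 and 0.062 m and y of tin1 in the frame of caddy between -0.097 and 0.097 m and z of tin1 in the frame of caddy between 0 and 0.036 m and x of tin2 in the frame of caddy between -0.062 and 0.062 m and y of tin2 in the frame of caddy between -0.097 and 0.097 m and z of tin2 in the frame of caddy between 0 and 0.036 m and x of tin3 in the frame of caddy between -0.062 and 0.062 m and y of tin3 in the frame of caddy between -0.097 and 0.097 m and z of tin3 in the frame of caddy between 0 and 0.036 m and linear speed of each of tin0, tin1, tin2, tin3 below 0.03 m/s); the robot touches nothing.
It fails at once if the mug is moved by more than 40 mm (distance of mug from where it was at the start of the episode above 0.04 m).
It fails at once if the sugar jar is moved by more than 40 mm (distance of sugar_jar from where it was at the start of the episode above 0.04 m).
It fails at once if the spoon is moved by more than 40 mm (distance of spoon from where it was at the start of the episode above 0.04 m).
Of tin0, tin1, tin2, tin3 only 2 to 4 are there at a start; the rules pass over those that are not, and their reading is None.
At some moment in a run one of tin0, tin1, tin2, tin3 may be knocked a few centimetres aside while the robot is not near it.
Once in a run the grip may slacken for a moment while it holds something.
It also fails if it takes over 210 s, if anything falls off the work surface, if the arm or the gripper's body presses on something with over 40 N, if the wrist force passes 120 N, or if a joint passes its speed limit or range.

### The arm

A 6-joint arm with a two-finger parallel gripper is mounted at the origin on the work surface. World frame = base frame: x ahead of the robot, y to its left, z up, the work surface at z = 0. Lengths are in m, angles in degrees, forces in N, time in s.
With the tool pointing down it reaches from about 0.375 to 0.9 m from the base axis. Payload 3.1 kg.
Tool frame: the origin (TCP) lies at the very end of the fingers, on their centre line; the grasp point (between the pads) lies 19 mm behind it (grasp_offset is the distance from the TCP to the grasp point, in m); z points along the fingers, y is the direction in which the jaws open and shut (so a half turn about z gives the same grasp; the last joint's range is limited). The gripper opens to 87 mm and grips with 3 to 60 N. Pads are 19 mm wide; open, the fingers measure 117 mm over their backs; the gripper's body (75 mm by 190 mm) begins 51 mm behind the grasp point.
Start: joints at [-10.227, 30.224, 82.088, -0, 67.689, -10.227], TCP at [0.625, 0, 0.223] pointing down, gripper open.
Joint ranges: [-176.69, 176.69], [-43.24, 126.21], [12.49, 139.97], [-82, 262], [0, 151.66], [-163.58, 163.58]. Speed limits (degrees/s): [159.86, 159.86, 180, 180, 180, 180].

### API

Orientations are given as a 3x3 rotation matrix whose columns are the frame's x, y, z axes.
In Python, from rig import * gives the robot as it stands. The module is installed in compiled form; this text tells all that it offers.
- The arm moves only by the tool play_rows, never from a script. Its argument "plan" is a list that holds one entry, the list of rows, each a list of 7 numbers: the shift along the world's x, y, z each as a share of 5 cm, from -1 to 1, then the turn, a rotation vector about the world's x, y, z each as a share of pi rad, from -1 to 1, then the gripper's target within -1 to 1 (fully open at 1, half-way at 0, shut at -1). A call has 1 to 12 rows; each row shifts and turns the commanded pose from where the row before left it; what a row does not reach is not made up. A row lasts 1/10 s, in which the tool goes at most 50 mm and 8.59 degrees, less where a joint would pass 70% of its speed; a pose out of reach is approached as far as the arm can. A call with a number of a shift or a turn outside -1 to 1 is refused whole. A call with a gripper value outside its range is refused whole. The fingers move at their own pace and stop on an object; the grip force is fixed at half the most. Time passes only in rows, so rows that do not move let the fingers close. It gives the time, the measured TCP pose, the force and the opening at its end, in the units of the state.
- read_state(): the state, without advancing time (a new reading comes with each control period).
- capture(name): name is "scene" or "side" or "wrist"; returns the picture (420x560x3 uint8, red, green, blue); there is no depth.
- camera_params(name): a dict with "intrinsics" (3x3 intrinsics, pixels), "k1" (the pictures are not rectified: a ray, as slopes to the right and down, at radius r is drawn at 1 + k1 r^2 times it, then the intrinsics apply), "R" (3x3) and "t" (3): a world point X has camera coordinates R X + t; the wrist camera has in their place "mount" (4x4, takes a point from camera to tool coordinates, whose origin is the TCP and whose axes are the flange's). Camera axes: x right, y down, z forward; pixel columns grow to the right and rows downward; lengths in m; the calibration is good to about 2 mm. A picture is of the moment at which its call begins: read the wrist's pose just before it. camera_params takes no time and is no camera call.
- hand_in(): hands the job in, once; it reports no verdict.
The state is a dict: "time_s": time; "joint_positions": joint angles; "qvel": joint speeds; "tau": joint torques, N m; "position": TCP position; "tcp_rot": TCP orientation; "force": force on the tool from outside, world axes, zero at the start; "moment": the same for the moment, N m; "opening": opening from 0.0 (shut) to 1.0 (fully open).
Only numpy, scipy, OpenCV 4.12 (cv2) and the standard library are available. Lean on these libraries where they do the work, as an engineer would, in place of code of your own. Each camera call takes 0.05 s, during which the arm holds its last target. There are 200 camera calls.

## Working session

There is one attempt and no reset: what is moved stays moved. The work goes in short steps, Python scripts to look and compute and a tool call to move; the robot and the scene stay as the last step left them, time stands still between calls to the robot, and variables do not carry over. Pictures are saved under pics/ and viewed, about 12 in all and at most 16, crops included, and the job is handed in when it is done.

Besides the shell and the picture viewer there is one more tool, called after "Call:" by a JSON object that holds its "name" and its "arguments". play_rows: Moves the arm, as the interface text tells. Its arguments: {"type":"object","properties":{"plan":{"type":"array"}},"required":["plan"]}

```bash
mkdir -p pics
cat > h.py <<'E'
from rig import *
import numpy as np, cv2
def snap(cam,fn,crop=None,scale=1):
    st=read_state(); im=capture(cam)
    np.save('pics/%s.npy'%fn,im)
    np.savez('pics/%s_st.npz'%fn,p=st['position'],R=st['tcp_rot'])
    show(fn,fn,crop,scale); return st,im
def show(src,fn,crop=None,scale=1):
    im=np.load('pics/%s.npy'%src)
    if crop: x0,y0,x1,y1=crop; im=im[y0:y1,x0:x1]
    im=cv2.resize(im,None,fx=scale,fy=scale,interpolation=cv2.INTER_CUBIC)
    cv2.imwrite('pics/%s.png'%fn,im[:,:,::-1])
def cam(name,src=None):
    c=camera_params(name); K=np.array(c['intrinsics'])
    if name=='wrist':
        s=np.load('pics/%s_st.npz'%src); M=np.array(c['mount'])
        Rc=s['R']@M[:3,:3]; o=s['R']@M[:3,3]+s['p']
    else:
        R=np.array(c['R']); Rc=R.T; o=-R.T@np.array(c['t'])
    return K,c['k1'],Rc,o
def ray(name,uv,src=None):
    K,k1,Rc,o=cam(name,src)
    u=cv2.undistortPoints(np.array([[uv]],float),K,np.array([k1,0,0,0.]))[0,0]
    return o,Rc@np.array([u[0],u[1],1])
def onz(name,uv,z,src=None):
    o,d=ray(name,uv,src); return o+d*(z-o[2])/d[2]
def proj(name,X,src=None):
    K,k1,Rc,o=cam(name,src); p=Rc.T@(np.array(X)-o); a=p[:2]/p[2]; r=a@a
    a=a*(1+k1*r); return K[:2,:2]@a+K[:2,2]
E
python3 - <<'E'
from h import *
a=snap('scene','s0');snap('side','d0');snap('wrist','w0')
s=np.load('pics/s0.npy');d=np.load('pics/d0.npy')
print({k:np.round(v,3) for k,v in a[0].items()})
for c in('scene','side'):
  K,k,R,o=cam(c);print(c,o.round(3),R[:,2].round(2),K[0,0],k)
E
```

```text
{'time_s': np.float64(0.0), 'joint_positions': array([-1.0228e+01,  3.0277e+01,  8.2155e+01, -1.0000e-03,  6.7689e+01,
       -1.0227e+01]), 'qvel': array([ 0.057, -0.004, -0.207, -0.012,  0.047, -0.011]), 'tau': array([-1.0000e-03, -4.4005e+01, -1.7659e+01,  6.3000e-02,  5.8000e-02,
       -0.0000e+00]), 'position': array([0.624, 0.   , 0.222]), 'tcp_rot': array([[ 0.   ,  1.   , -0.002],
       [ 1.   , -0.   ,  0.   ],
       [ 0.   , -0.002, -1.   ]]), 'force': array([-0.536,  0.75 , -0.183]), 'moment': array([0.045, 0.028, 0.011]), 'opening': np.float64(1.001)}
scene [ 0.967 -0.501  0.864] [-0.37  0.43 -0.82] 478.9880360898825 -0.15383953281370838
side [0.536 0.561 0.77 ] [ 0.09 -0.69 -0.72] 484.02563615787096 -0.14373210547170706
```

View pics/s0.png

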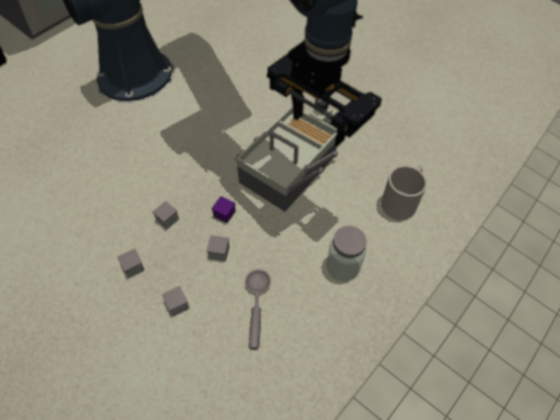

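View pics/d0.png

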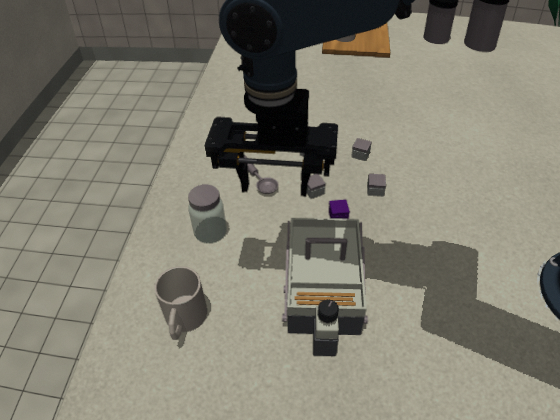

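Scene: four grey tins at about (166,214), (130,263), (218,247), (176,300), and the purple look-alike at (224,208). In the side view the handle bar is at about (327,241) and the screw head at (328,308). I'll enlarge the crops.

Run:
```python
from h import *
a=np.load('pics/d0.npy')[190:350,270:400]; b=np.load('pics/s0.npy')[190:320,105:245]
f=lambda i,s:cv2.resize(i,None,fx=s,fy=s,interpolation=cv2.INTER_CUBIC)
A=f(a,3.0);B=f(b,2.8)
c=np.zeros((480,800,3),np.uint8);c[:A.shape[0],:A.shape[1]]=A;c[:B.shape[0],400:400+B.shape[1]]=B
cv2.imwrite('pics/c1.png',c[:,:,::-1])
# tins by blob
for uv in [(166,213),(130,262),(218,246),(176,299),(224,208)]: print(uv,onz('scene',uv,.022).round(4))
for uv in [(361,149),(376,185),(316,187),(339,209)]: print('side',uv,onz('side',uv,.022).round(4))
```

```text
(166, 213) [ 0.4289 -0.2434  0.022 ]
(130, 262) [ 0.463  -0.3695  0.022 ]
(218, 246) [ 0.5681 -0.2253  0.022 ]
(176, 299) [ 0.5906 -0.3599  0.022 ]
(224, 208) [ 0.5119 -0.1522  0.022 ]
side (361, 149) [ 0.464  -0.3685  0.022 ]
side (376, 185) [ 0.4299 -0.244   0.022 ]
side (316, 187) [ 0.564  -0.2233  0.022 ]
side (339, 209) [ 0.5103 -0.1606  0.022 ]
```

View pics/c1.png

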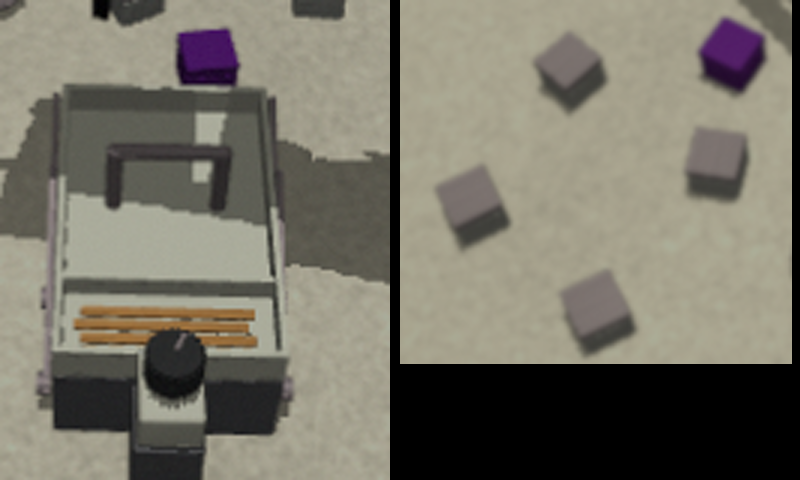

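Run:
```python
from h import *
S=lambda uv,z:onz('side',(270+uv[0]/3-.33,190+uv[1]/3-.33),z)
hl,hr=S((107,152),.116),S((231,153),.116)
print('handle',hl.round(4),hr.round(4),((hl+hr)/2).round(4),np.linalg.norm(hl-hr))
for z in(.118,.125):print('screw',S((175,351),z).round(4))
c=[S(p,.087) for p in[(63,87),(268,88),(287,354),(52,352)]]
print(np.round(c,4)); print('ctr',np.mean(c,0).round(4))
print([np.linalg.norm(c[i]-c[i-1]).round(3) for i in range(4)])
print(np.array(read_state()['position']),np.linalg.norm(np.mean(c,0)[:2]))
```

```text
handle [0.5697 0.0126 0.116 ] [0.4972 0.0058 0.116 ] [0.5334 0.0092 0.116 ] 0.07279773760143693
screw [0.5225 0.1459 0.118 ]
screw [0.5226 0.1504 0.125 ]
[[ 0.6037 -0.0627  0.087 ]
 [ 0.4733 -0.0754  0.087 ]
 [ 0.4606  0.1221  0.087 ]
 [ 0.5888  0.1339  0.087 ]]
ctr [0.5316 0.0295 0.087 ]
[np.float64(0.197), np.float64(0.131), np.float64(0.198), np.float64(0.129)]
[6.24434487e-01 1.25270913e-04 2.21777728e-01] 0.5324244092665759
```

Caddy centre is about (0.532, 0.030), yaw about 4.6° (handle, screw and corners agree). Next: above the handle, jaws along caddy y.

Call:
{"name": "play_rows", "arguments": {"plan": [[[-0.184,0.019,0,0,0,-0.0474,1],[-0.184,0.019,0,0,0,-0.0474,1],[-0.184,0.019,0,0,0,-0.0474,1],[-0.184,0.019,0,0,0,-0.0474,1],[-0.184,0.019,0,0,0,-0.0474,1],[-0.184,0.019,0,0,0,-0.0474,1],[-0.184,0.019,0,0,0,-0.0474,1],[-0.184,0.019,0,0,0,-0.0474,1],[-0.184,0.019,0,0,0,-0.0474,1],[-0.184,0.019,0,0,0,-0.0474,1],[0,0,0,0,0,0,1],[0,0,0,0,0,0,1]]]}}

```text
time_s: 1.35
position: [0.5332, 0.0095, 0.2225]
tcp_rot: [[0.996, 0.085, 0.0], [0.085, -0.996, -0.0], [0.0, 0.0, -1.0]]
force: [0.1, -0.8, 0.5]
opening: 1.0
```

Run:
```python
from h import *
s,_=snap('wrist','w1'); print(s['position'].round(4),s['tcp_rot'].round(3),s['joint_positions'].round(1))
print(proj('wrist',[.5334,.0092,.116],'w1'),proj('wrist',[.5226,.147,.122],'w1'))
```

```text
[0.5332 0.0095 0.2225] [[ 0.996  0.085  0.   ]
 [ 0.085 -0.996 -0.   ]
 [ 0.     0.    -1.   ]] [-11.   23.2  95.3   0.   61.6  74.1]
[276.54511746 209.80004807] [ 92.37160508 210.71271886]
```

View pics/w1.png

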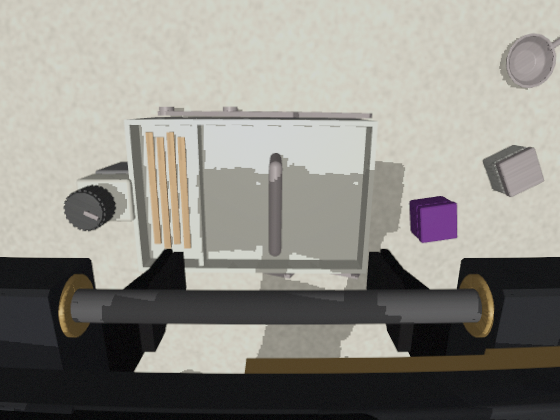

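The bar is at (276,155–250), where it was predicted; the screw is at (90,208) and the purple look-alike at (434,219). Descend and grip.

Call:
{"name": "play_rows", "arguments": {"plan": [[[0,0,-0.5,0,0,0,1],[0,0,-0.5,0,0,0,1],[0,0,-0.5,0,0,0,1],[0,0,-0.4,0,0,0,1],[0,0,-0.35,0,0,0,1],[0,0,-0.24,0,0,0,1],[0,0,0,0,0,0,-1],[0,0,0,0,0,0,-1],[0,0,0,0,0,0,-1],[0,0,0,0,0,0,-1],[0,0,0,0,0,0,-1],[0,0,0,0,0,0,-1]]]}}

```text
time_s: 2.6
position: [0.5332, 0.0095, 0.0985]
tcp_rot: [[0.997, 0.082, 0.001], [0.082, -0.997, -0.0], [0.001, 0.0, -1.0]]
force: [0.8, 0.3, -0.3]
opening: 0.54
```

Run:
```python
import numpy as np
q=np.linspace(0,2.30,25);a=.436
y=.125*(np.cos(a)-np.cos(a+q));z=.125*(np.sin(a+q)-np.sin(a))
t=np.radians(4.6)
d=np.c_[-np.sin(t)*np.diff(y),np.cos(t)*np.diff(y),np.diff(z)]/.05
print(d.round(3).tolist())
```

```text
[[-0.009, 0.111, 0.212], [-0.011, 0.131, 0.2], [-0.012, 0.149, 0.187], [-0.013, 0.166, 0.172], [-0.015, 0.182, 0.155], [-0.016, 0.196, 0.137], [-0.017, 0.208, 0.117], [-0.018, 0.218, 0.097], [-0.018, 0.227, 0.075], [-0.019, 0.233, 0.053], [-0.019, 0.237, 0.031], [-0.019, 0.239, 0.008], [-0.019, 0.238, -0.015], [-0.019, 0.236, -0.038], [-0.019, 0.231, -0.06], [-0.018, 0.224, -0.082], [-0.017, 0.215, -0.103], [-0.016, 0.204, -0.124], [-0.015, 0.192, -0.143], [-0.014, 0.177, -0.16], [-0.013, 0.161, -0.177], [-0.012, 0.144, -0.191], [-0.01, 0.125, -0.204], [-0.008, 0.105, -0.215]]
```

Call:
{"name": "play_rows", "arguments": {"plan": [[[0,0,0,0,0,0,-1],[0,0,0,0,0,0,-1],[0,0,0,0,0,0,-1],[0,0,0,0,0,0,-1],[0,0,0,0,0,0,-1],[0,0,0,0,0,0,-1],[0,0,0,0,0,0,-1],[0,0,0,0,0,0,-1],[0,0,0,0,0,0,-1]]]}}

```text
time_s: 3.5
position: [0.5328, 0.0101, 0.098]
tcp_rot: [[0.997, 0.081, -0.0], [0.081, -0.997, 0.001], [-0.0, -0.001, -1.0]]
force: [0.3, 5.8, 0.2]
opening: 0.105
```

Call:
{"name": "play_rows", "arguments": {"plan": [[[-0.009,0.111,0.212,0,0,0,-1],[-0.011,0.131,0.2,0,0,0,-1],[-0.012,0.149,0.187,0,0,0,-1],[-0.013,0.166,0.172,0,0,0,-1],[-0.015,0.182,0.155,0,0,0,-1],[-0.016,0.196,0.137,0,0,0,-1],[-0.017,0.208,0.117,0,0,0,-1],[-0.018,0.218,0.097,0,0,0,-1],[-0.018,0.227,0.075,0,0,0,-1],[-0.019,0.233,0.053,0,0,0,-1],[-0.019,0.237,0.031,0,0,0,-1],[-0.019,0.239,0.008,0,0,0,-1]]]}}

```text
time_s: 4.7
position: [0.5239, 0.1245, 0.1705]
tcp_rot: [[0.997, 0.082, 0.001], [0.082, -0.997, -0.002], [0.0, 0.002, -1.0]]
force: [3.9, -3.3, -14.0]
opening: 0.102
```

Call:
{"name": "play_rows", "arguments": {"plan": [[[-0.019,0.238,-0.015,0,0,0,-1],[-0.019,0.236,-0.038,0,0,0,-1],[-0.019,0.231,-0.06,0,0,0,-1],[-0.018,0.224,-0.082,0,0,0,-1],[-0.017,0.215,-0.103,0,0,0,-1],[-0.016,0.204,-0.124,0,0,0,-1],[-0.015,0.192,-0.143,0,0,0,-1],[-0.014,0.177,-0.16,0,0,0,-1],[-0.013,0.161,-0.177,0,0,0,-1],[-0.012,0.144,-0.191,0,0,0,-1],[-0.01,0.125,-0.204,0,0,0,-1],[-0.004,0.06,-0.12,0,0,0,-1]]]}}

```text
time_s: 5.9
position: [0.5154, 0.2357, 0.0992]
tcp_rot: [[0.997, 0.082, 0.001], [0.082, -0.997, 0.001], [0.001, -0.001, -1.0]]
force: [3.0, -2.3, -2.5]
opening: 0.101
```

Call:
{"name": "play_rows", "arguments": {"plan": [[[0,0,0,0,0,0,-1],[0,0,0,0,0,0,0],[0,0,0,0,0,0,0],[0,0,0,0,0,0,0],[0,0,0,0,0,0,0],[0,0,0,0,0,0,0],[0,0,0,0,0,0,0],[0,0,0.3,0,0,0,0.2],[0,0,0.6,0,0,0,0.5],[0,0,0.8,0,0,0,1],[0,0,0.8,0,0,0,1],[0,0,0,0,0,0,1]]]}}

```text
time_s: 7.1
position: [0.5187, 0.2358, 0.2303]
tcp_rot: [[0.997, 0.082, 0.012], [0.082, -0.997, 0.003], [0.013, -0.002, -1.0]]
force: [1.1, 0.8, -0.6]
opening: 0.867
```

Run:
```python
from h import *
s,_=snap('scene','s1',(80,60,430,320),2.2); print(s['position'].round(4),s['joint_positions'].round(1))
```

```text
[0.5187 0.2358 0.2303] [13.2 25.1 90.2  0.  63.9 98.5]
```

View pics/s1.png

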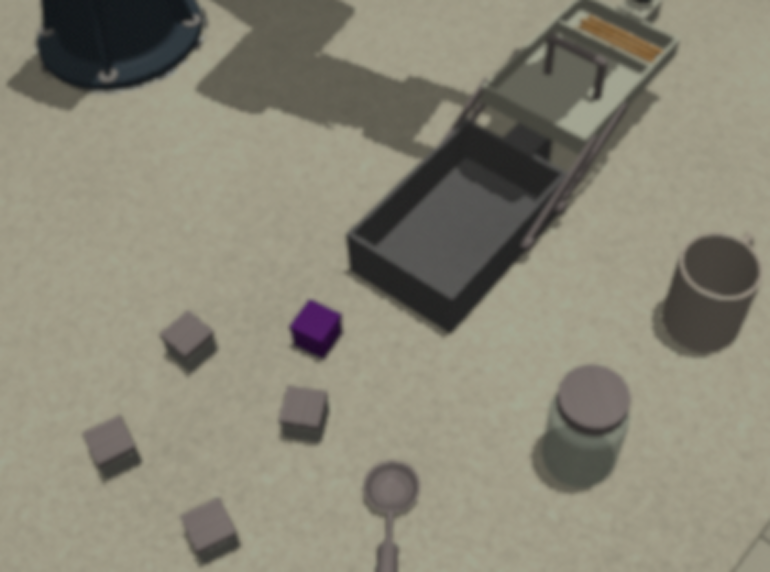

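Tray is resting open, compartment empty, four tins and the purple one unmoved. Choose a survey pose.

Run:
```python
from h import *
R=np.array([[0,1,0],[1,0,0],[0,0,-1.]])
for p in [(.51,-.36,.3),(.51,-.38,.26),(.51,-.34,.3),(.51,-.36,.36)]:
  np.savez('pics/t_st.npz',p=p,R=R)
  print(p,[proj('wrist',list(x)+[.036],'t').round(0).tolist() for x in [(.43,-.244),(.464,-.369),(.566,-.224),(.59,-.36)]])
# box rim corners check
for u,z in [((349,237),.06),((448,301),.06)]: print(onz('scene',(80+u[0]/2.2,60+u[1]/2.2),z).round(4))
```

```text
(0.51, -0.36, 0.3) [[203.0, 69.0], [237.0, 182.0], [328.0, 50.0], [345.0, 174.0]]
(0.51, -0.38, 0.26) [[194.0, 44.0], [232.0, 170.0], [334.0, 21.0], [353.0, 162.0]]
(0.51, -0.34, 0.3) [[204.0, 88.0], [237.0, 198.0], [328.0, 69.0], [344.0, 191.0]]
(0.51, -0.36, 0.36) [[212.0, 74.0], [241.0, 173.0], [322.0, 57.0], [337.0, 166.0]]
[ 0.482  -0.0736  0.06  ]
[ 0.6042 -0.0669  0.06  ]
```

Call:
{"name": "play_rows", "arguments": {"plan": [[[-0.01,-0.62,0.2,0,0,0.0395,1],[-0.01,-0.62,0.2,0,0,0.0395,1],[-0.01,-0.62,0.2,0,0,0.0395,1],[-0.01,-0.62,0.2,0,0,0.0395,1],[-0.01,-0.62,0.2,0,0,0.0395,1],[-0.01,-0.62,0.2,0,0,0.0395,1],[-0.01,-0.62,0.2,0,0,0.0395,1],[-0.01,-0.62,0,0,0,0.0395,1],[-0.01,-0.62,0,0,0,0.0395,1],[-0.01,-0.62,0,0,0,0.0395,1],[-0.01,-0.62,0,0,0,0.0395,1],[-0.01,-0.62,0,0,0,0.0395,1]]]}}

```text
time_s: 8.35
position: [0.5077, -0.1381, 0.2927]
tcp_rot: [[-0.005, 1.0, -0.003], [1.0, 0.005, 0.002], [0.002, -0.003, -1.0]]
force: [0.7, -0.5, -0.3]
opening: 0.998
```

Call:
{"name": "play_rows", "arguments": {"plan": [[[0,-0.6,0,0,0,0,1],[0,-0.6,0,0,0,0,1],[0,-0.6,0,0,0,0,1],[0,-0.6,0,0,0,0,1],[0,-0.6,0,0,0,0,1],[0,-0.4,0,0,0,0,1],[0,0,0,0,0,0,1],[0,0,0,0,0,0,1]]]}}

```text
time_s: 9.15
position: [0.5084, -0.3064, 0.2933]
tcp_rot: [[0.001, 1.0, -0.002], [1.0, -0.001, 0.003], [0.003, -0.002, -1.0]]
force: [0.4, 1.0, -0.6]
opening: 1.0
```

```bash
cat > tins.py <<'E'
from h import *
def find(src,verbose=True):
    "grey tins' top faces in a wrist picture -> x,y,yaw,(px)"
    im=np.load('pics/%s.npy'%src)
    out=[]
    hsv=cv2.cvtColor(im,cv2.COLOR_RGB2HSV); 
    return im,hsv
E
python3 - <<'E'
from h import *
s,im=snap('wrist','w2',None,1.4); print(s['position'].round(4),s['tcp_rot'].round(3),s['joint_positions'].round(1))
for x in [(.43,-.244),(.464,-.369),(.566,-.224),(.59,-.36)]: print(proj('wrist',list(x)+[.036],'w2')*1.4)
E
```

```text
[ 0.5084 -0.3064  0.2933] [[ 0.001  1.    -0.002]
 [ 1.    -0.001  0.003]
 [ 0.003 -0.002 -1.   ]] [-41.9  23.7  81.6   0.   74.8 -41.9]
[287.35497974 168.16744364]
[334.3513196 318.7720967]
[460.25282934 141.80174647]
[482.85639844 308.62401418]
```

View pics/w2.png

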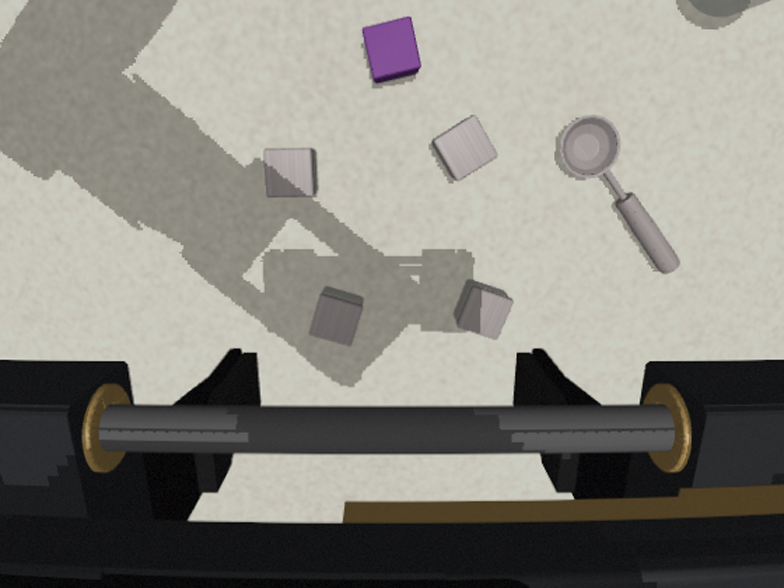

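Grey tin tops: A (290,172), B (337,318), C (467,148), D (485,312); purple (392,48) excluded.

Run:
```python
from h import *
T=dict(A=[(264,149),(313,149),(312,196),(267,197)],B=[(325,290),(363,303),(350,345),(310,334)],
C=[(434,147),(475,116),(497,153),(456,181)],D=[(470,289),(513,298),(498,339),(457,325)])
for k,v in T.items():
  P=np.array([onz('wrist',(a/1.4,b/1.4),.036,'w2')[:2] for a,b in v])
  e=np.roll(P,-1,0)-P; y=np.degrees(np.arctan2(e[:,1],e[:,0]))%90
  y=np.where(y>60,y-90,y) if k!='C' else y
  print(k,P.mean(0).round(4),np.linalg.norm(e,axis=1).round(3),y.round(1))
```

```text
A [ 0.4311 -0.2477] [0.039 0.037 0.036 0.037] [-0.4 -3.2  1.   0.5]
B [ 0.4662 -0.3686] [0.034 0.04  0.036 0.042] [-19.7 -17.2 -16.3 -19.9]
C [ 0.5703 -0.2298] [0.039 0.033 0.038 0.032] [36.9 33.6 34.6 34.6]
D [ 0.5916 -0.3639] [0.038 0.038 0.038 0.033] [-12.  -16.1 -19.6 -17.1]
```

Call:
{"name": "play_rows", "arguments": {"plan": [[[-0.39,0.305,0,0,0,0,1],[-0.39,0.305,0,0,0,0,1],[-0.39,0.305,-0.2,0,0,0,1],[-0.39,0.305,-0.5,0,0,0,1],[0,0,-0.75,0,0,0,1],[0,0,-0.75,0,0,0,1],[0,0,-0.75,0,0,0,1],[0,0,-0.75,0,0,0,1],[0,0,-0.75,0,0,0,1],[0,0,-0.65,0,0,0,1],[0,0,-0.6,0,0,0,1],[0,0,0,0,0,0,1]]]}}

```text
time_s: 10.4
position: [0.4291, -0.2432, 0.0067]
tcp_rot: [[-0.001, 1.0, -0.006], [1.0, 0.001, 0.005], [0.005, -0.006, -1.0]]
force: [-0.7, 0.8, 0.9]
opening: 1.001
```

Call:
{"name": "play_rows", "arguments": {"plan": [[[0,0,0,0,0,0,-1],[0,0,0,0,0,0,-1],[0,0,0,0,0,0,-1],[0,0,0,0,0,0,-1],[0,0,0,0,0,0,-1],[0,0,0,0,0,0,-1],[0,0,0,0,0,0,-1],[0,0,0,0,0,0,-1],[0,0,0,0,0,0,-1],[0,0,0,0,0,0,-1]]]}}

```text
time_s: 11.4
position: [0.4308, -0.2463, 0.0096]
tcp_rot: [[0.0, 1.0, 0.0], [1.0, -0.0, -0.0], [-0.0, 0.0, -1.0]]
force: [-0.9, -0.5, 4.7]
opening: 0.434
```

Call:
{"name": "play_rows", "arguments": {"plan": [[[0,0,0.6,0,0,0,-1],[0,0,0.8,0,0,0,-1],[0.15,0.3,0.8,0,0,0.0032,-1],[0.22,0.8,0.6,0,0,0.0032,-1],[0.22,0.8,0,0,0,0.0032,-1],[0.22,0.8,0,0,0,0.0032,-1],[0.22,0.8,0,0,0,0.0032,-1],[0.22,0.8,0,0,0,0.0032,-1],[0.22,0.8,0,0,0,0.0032,-1],[0.22,0.8,0,0,0,0.0032,-1],[0.21,0.6,0,0,0,0,-1],[0,0.38,0,0,0,0,-1]]]}}

```text
time_s: 12.6
position: [0.5267, 0.0992, 0.1483]
tcp_rot: [[-0.083, 0.997, 0.001], [0.997, 0.083, 0.0], [0.0, 0.001, -1.0]]
force: [-0.8, 0.4, -0.4]
opening: 0.433
```

Call:
{"name": "play_rows", "arguments": {"plan": [[[0,0,0,0,0,0,-1],[0,0,0,0,0,0,-1],[0,0,0,0,0,0,-1]]]}}

```text
time_s: 12.9
position: [0.5253, 0.0959, 0.1484]
tcp_rot: [[-0.079, 0.997, -0.001], [0.997, 0.079, -0.0], [-0.0, -0.001, -1.0]]
force: [1.3, -1.0, -1.5]
opening: 0.432
```

Run:
```python
from h import *
s,im=snap('wrist','w3',None,1.4); print(s['position'].round(4),s['tcp_rot'].round(3),s['opening'])
```

```text
[0.5253 0.0959 0.1484] [[-0.079  0.997 -0.001]
 [ 0.997  0.079 -0.   ]
 [-0.    -0.001 -1.   ]] 0.43183300081727705
```

View pics/w3.png

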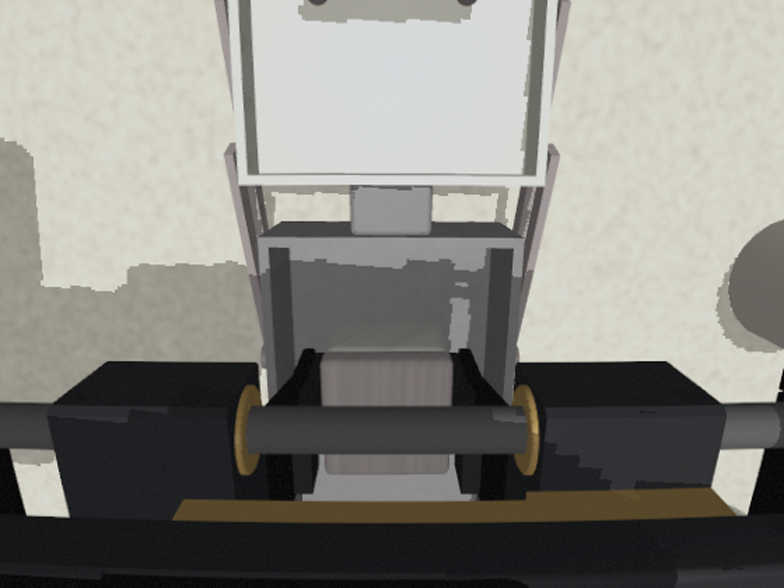

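Run:
```python
from h import *
for r in (223,237): print(onz('wrist',(391/1.4,r/1.4),.06,'w3').round(4))
for c in (262,290,492,520): print(onz('wrist',(c/1.4,237/1.4),.06,'w3').round(4))
```

```text
[0.5245 0.1366 0.06  ]
[0.5251 0.1298 0.06  ]
[0.4621 0.1249 0.06  ]
[0.4758 0.1259 0.06  ]
[0.5743 0.1338 0.06  ]
[0.5881 0.135  0.06  ]
```

Call:
{"name": "play_rows", "arguments": {"plan": [[[0,0.04,-0.5,0,0,0,-1],[0,0,-0.6,0,0,0,-1],[0,0,-0.6,0,0,0,-1],[0,0,-0.5,0,0,0,-1],[0,0,-0.25,0,0,0,-1],[0,0,-0.15,0,0,0,-1],[0,0,0,0,0,0,-1],[0,0,0,0,0,0,-1]]]}}

```text
time_s: 13.75
position: [0.5264, 0.0986, 0.0195]
tcp_rot: [[-0.08, 0.997, 0.002], [0.997, 0.08, -0.0], [-0.0, 0.002, -1.0]]
force: [0.3, -0.8, -1.0]
opening: 0.429
```

Call:
{"name": "play_rows", "arguments": {"plan": [[[0,0,-0.06,0,0,0,-1],[0,0,0,0,0,0,0.38],[0,0,0,0,0,0,0.38],[0,0,0,0,0,0,0.38],[0,0,0,0,0,0,0.38],[0,0,0,0,0,0,0.38],[0,0,0.4,0,0,0,0.38],[0,0,0.7,0,0,0,0.38],[0,0,0.8,0,0,0,0.38],[0,0,0.8,0,0,0,1],[0,0,0.8,0,0,0,1],[0,0,0.8,0,0,0,1]]]}}

```text
time_s: 14.95
position: [0.5251, 0.0988, 0.2324]
tcp_rot: [[-0.08, 0.997, -0.0], [0.997, 0.08, -0.0], [-0.0, -0.0, -1.0]]
force: [0.2, -0.1, 0.4]
opening: 0.875
```

Run:
```python
from h import *
s,im=snap('scene','s2',(80,80,400,320),2.4); print(s['position'].round(4),s['opening'])
```

```text
[0.5251 0.0988 0.2324] 0.875431583202791
```

View pics/s2.png

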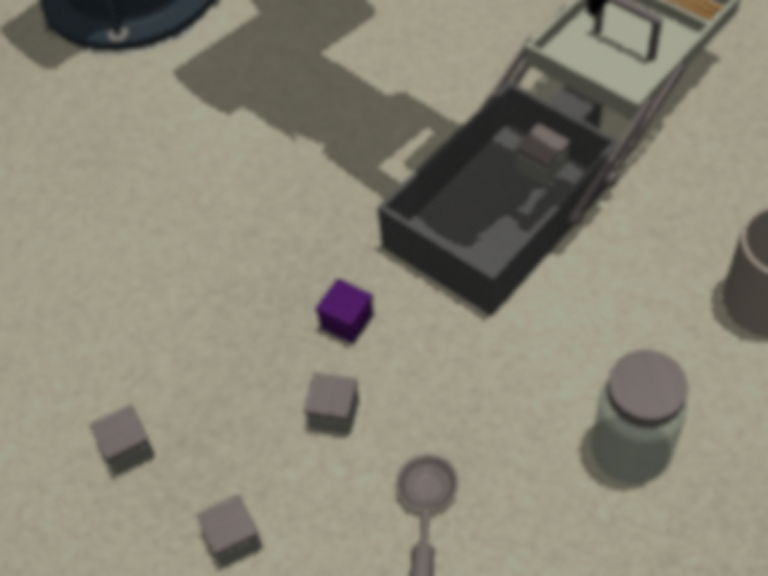

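Call:
{"name": "play_rows", "arguments": {"plan": [[[0.096,-0.724,0,0,0,0.0188,1],[0.096,-0.724,0,0,0,0.0188,1],[0.096,-0.724,0,0,0,0.0188,1],[0.096,-0.724,0,0,0,0.0188,1],[0.096,-0.724,0,0,0,0.0188,1],[0.096,-0.724,0,0,0,0.0188,1],[0.096,-0.724,0,0,0,0.0188,1],[0.096,-0.724,0,0,0,0.0188,1],[0.096,-0.724,0,0,0,0.0188,1],[0,0,-0.5,0,0,0,1],[0,0,-0.6,0,0,0,1],[0,0,-0.6,0,0,0,1]]]}}

```text
time_s: 16.2
position: [0.5687, -0.2276, 0.1447]
tcp_rot: [[-0.574, 0.819, 0.001], [0.819, 0.574, -0.0], [-0.001, 0.0, -1.0]]
force: [-0.2, 0.4, -0.4]
opening: 1.001
```

Run:
```python
from h import *
s,im=snap('wrist','w4',None,1.4); print(s['position'].round(4),s['tcp_rot'].round(3),s['opening'])
```

```text
[ 0.5687 -0.2276  0.1447] [[-0.574  0.819  0.001]
 [ 0.819  0.574 -0.   ]
 [-0.001  0.    -1.   ]] 1.0012917505564054
```

View pics/w4.png

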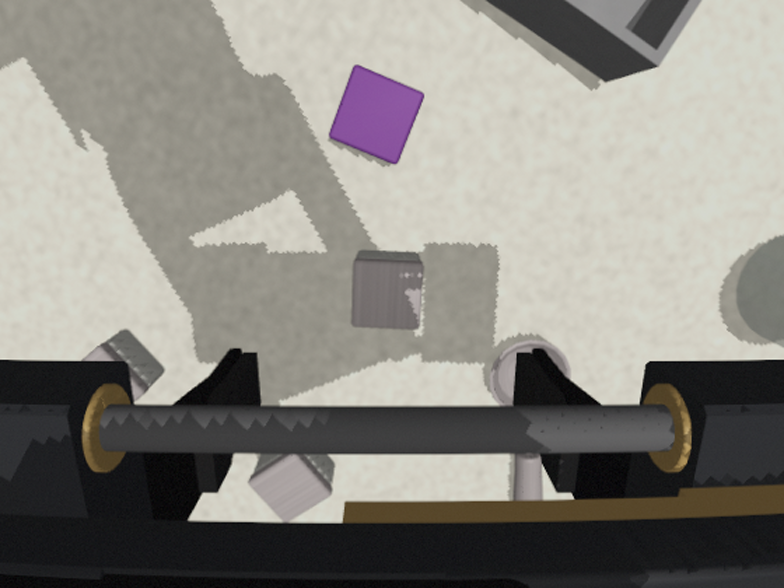

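Tin C is square between the fingers at (388,292), but the spoon bowl (530,372) is close to the right finger. Check the gap.

Run:
```python
from h import *
s=np.load('pics/w4_st.npz')
for n,uv,z in [('tin',(388,292),.036),('bowl',(530,372),.005),('bowlL',(491,375),.008),('bowltop',(530,335),.005),('purple',(376,115),.036),('purplecorner',(398,163),.03),('handle',(528,470),.005)]:
  P=onz('wrist',(uv[0]/1.4,uv[1]/1.4),z,'w4'); print(n,P.round(4),'tool',(s['R'].T@(P-s['p'])).round(4))
```

```text
tin [ 0.5695 -0.2266  0.036 ] tool [0.0004 0.0012 0.1087]
bowl [ 0.6787 -0.2247  0.005 ] tool [-0.0607  0.0917  0.1397]
bowlL [ 0.6581 -0.2398  0.008 ] tool [-0.0613  0.0662  0.1367]
bowltop [ 0.6627 -0.2054  0.005 ] tool [-0.0357  0.0898  0.1397]
purple [ 0.512  -0.1551  0.036 ] tool [ 0.0919 -0.0048  0.1086]
purplecorner [ 0.5348 -0.168   0.03  ] tool [0.0684 0.0064 0.1146]
handle [ 0.724  -0.2812  0.005 ] tool [-0.133   0.0964  0.1398]
```

Call:
{"name": "play_rows", "arguments": {"plan": [[[0,0,-0.6,0,0,0,1],[0,0,-0.7,0,0,0,1],[0,0,-0.7,0,0,0,1],[0,0,-0.5,0,0,0,1],[0,0,-0.2,0,0,0,1],[0,0,0,0,0,0,1]]]}}

```text
time_s: 16.85
position: [0.5681, -0.2265, 0.0097]
tcp_rot: [[-0.575, 0.818, -0.002], [0.818, 0.575, 0.001], [0.003, -0.001, -1.0]]
force: [-0.5, 0.8, -0.6]
opening: 0.998
```

Call:
{"name": "play_rows", "arguments": {"plan": [[[0,0,0,0,0,0,-1],[0,0,0,0,0,0,-1],[0,0,0,0,0,0,-1],[0,0,0,0,0,0,-1],[0,0,0,0,0,0,-1],[0,0,0,0,0,0,-1],[0,0,0,0,0,0,-1],[0,0,0,0,0,0,-1],[0,0,0,0,0,0,-1],[0,0,0,0,0,0,-1]]]}}

```text
time_s: 17.85
position: [0.5688, -0.227, 0.0108]
tcp_rot: [[-0.575, 0.818, -0.0], [0.818, 0.575, 0.0], [0.0, -0.0, -1.0]]
force: [0.8, 0.7, 1.2]
opening: 0.441
```

Call:
{"name": "play_rows", "arguments": {"plan": [[[0,0,0.6,0,0,0,-1],[0,0,0.8,0,0,0,-1],[0,0,0.8,0,0,0,-1],[-0.078,0.56,0.6,0,0,-0.0169,-1],[-0.078,0.63,0,0,0,-0.0211,-1],[-0.078,0.63,0,0,0,-0.0211,-1],[-0.078,0.63,0,0,0,-0.0211,-1],[-0.078,0.63,0,0,0,-0.0211,-1],[-0.078,0.63,0,0,0,-0.0211,-1],[-0.078,0.63,0,0,0,-0.0211,-1],[-0.078,0.63,0,0,0,-0.0211,-1],[-0.078,0.63,0,0,0,-0.0211,-1]]]}}

```text
time_s: 19.05
position: [0.5332, 0.0543, 0.1505]
tcp_rot: [[-0.026, 1.0, -0.0], [1.0, 0.026, 0.0], [0.0, -0.0, -1.0]]
force: [0.8, 0.1, -0.6]
opening: 0.435
```

Call:
{"name": "play_rows", "arguments": {"plan": [[[-0.078,0,0,0,0,-0.0048,-1],[0,0,0,0,0,0,-1],[0,0,0,0,0,0,-1]]]}}

```text
time_s: 19.35
position: [0.5301, 0.0522, 0.1506]
tcp_rot: [[-0.014, 1.0, 0.0], [1.0, 0.014, -0.0], [-0.0, 0.0, -1.0]]
force: [1.0, 0.7, -0.8]
opening: 0.436
```

Call:
{"name": "play_rows", "arguments": {"plan": [[[0,0,-0.5,0,0,0.0206,-1],[0,0,-0.6,0,0,0,-1],[0,0,-0.6,0,0,0,-1],[0,0,-0.5,0,0,0,-1],[0,0,-0.3,0,0,0,-1],[0,0,-0.2,0,0,0,-1],[0,0,0,0,0,0,-1],[0,0,0,0,0,0,-1]]]}}

```text
time_s: 20.15
position: [0.5306, 0.0521, 0.0158]
tcp_rot: [[-0.077, 0.997, 0.001], [0.997, 0.077, -0.0], [-0.0, 0.001, -1.0]]
force: [-0.2, -0.5, -0.5]
opening: 0.434
```

Call:
{"name": "play_rows", "arguments": {"plan": [[[0,0,0,0,0,0,0.38],[0,0,0,0,0,0,0.38],[0,0,0,0,0,0,0.38],[0,0,0,0,0,0,0.38],[0,0,0,0,0,0,0.38],[0,0,0.4,0,0,0,0.38],[0,0,0.7,0,0,0,0.38],[0,0,0.8,0,0,0,0.38],[0,0,0.8,0,0,0,1],[0,0,0.8,0,0,0,1],[0,0,0.8,0,0,0,1]]]}}

```text
time_s: 21.25
position: [0.5293, 0.0531, 0.2324]
tcp_rot: [[-0.078, 0.997, -0.0], [0.997, 0.078, 0.0], [0.0, -0.0, -1.0]]
force: [1.1, -0.3, -0.3]
opening: 0.879
```

Run:
```python
from h import *
s,im=snap('scene','s3',(80,80,400,320),2.4); print(s['position'].round(4),s['tcp_rot'].round(3)[0],s['opening'])
```

```text
[0.5293 0.0531 0.2324] [-0.078  0.997 -0.   ] 0.8789811392403735
```

View pics/s3.png

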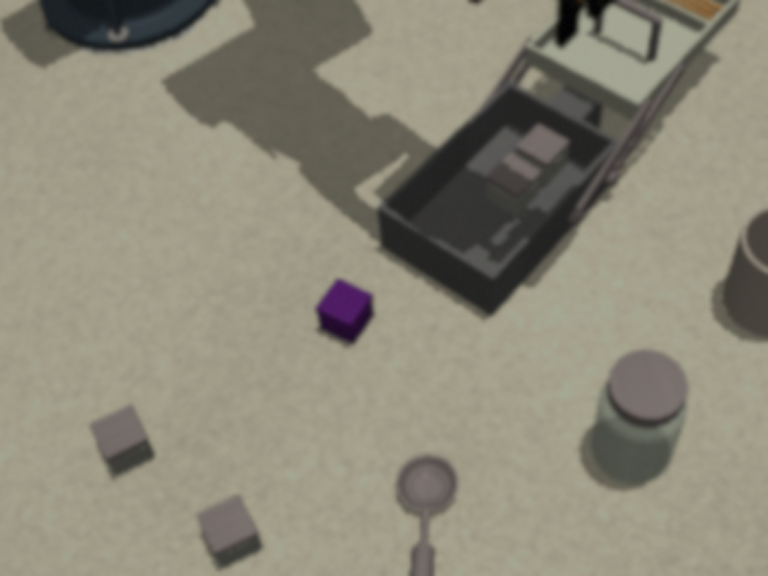

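Two tins are in; the other two are where they were. Next tin B.

Call:
{"name": "play_rows", "arguments": {"plan": [[[-0.117,-0.767,0,0,0,-0.0114,1],[-0.117,-0.767,0,0,0,-0.0114,1],[-0.117,-0.767,0,0,0,-0.0114,1],[-0.117,-0.767,0,0,0,-0.0114,1],[-0.117,-0.767,0,0,0,-0.0114,1],[-0.117,-0.767,0,0,0,-0.0114,1],[-0.117,-0.767,0,0,0,-0.0114,1],[-0.117,-0.767,0,0,0,-0.0114,1],[-0.117,-0.767,0,0,0,-0.0114,1],[-0.117,-0.767,0,0,0,-0.0114,1],[-0.117,-0.767,0,0,0,-0.0114,1],[0,0,0,0,0,0,1]]]}}

```text
time_s: 22.5
position: [0.4649, -0.3743, 0.2304]
tcp_rot: [[0.315, 0.949, 0.001], [0.949, -0.315, -0.004], [-0.003, 0.002, -1.0]]
force: [0.7, 0.6, 0.4]
opening: 1.001
```

Run:
```python
from h import *
st=read_state(); im=capture('scene'); im0=np.load('pics/s3.npy')
d=np.abs(im[250:325,105:205].astype(int)-im0[250:325,105:205]).mean(); print(d)
cv2.imwrite('pics/x.png',im)
s,im=snap('wrist','w5'); print(s['position'].round(4),s['tcp_rot'].round(3)[0])
for x in [(.465,-.369),(.590,-.362)]: print(proj('wrist',list(x)+[.036],'w5'))
A=im[150:330,100:460]; B=cv2.resize(A,None,fx=2,fy=2); cv2.imwrite('pics/w5c.png',B[:,:,::-1])
```

```text
18.040666666666667
[ 0.4648 -0.3712  0.2301] [0.314 0.95  0.   ]
[275.19836306 184.26687558]
[397.14824788 137.34860984]
```

View pics/w5c.png

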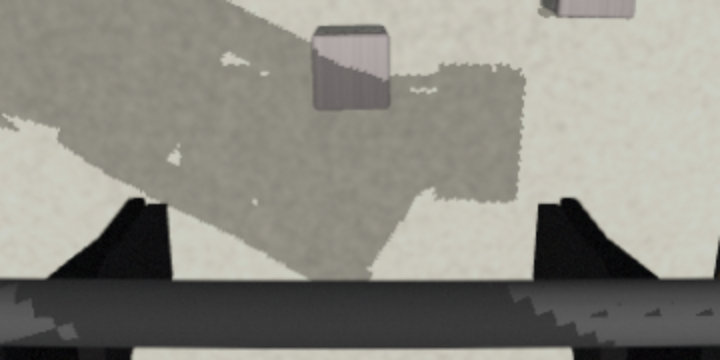

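B's top is at (275,186), as predicted. Descend and grip.

Call:
{"name": "play_rows", "arguments": {"plan": [[[0,0.02,-0.6,0,0,0,1],[0,0,-0.75,0,0,0,1],[0,0,-0.75,0,0,0,1],[0,0,-0.75,0,0,0,1],[0,0,-0.75,0,0,0,1],[0,0,-0.5,0,0,0,1],[0,0,-0.3,0,0,0,1],[0,0,0,0,0,0,1],[0,0,0,0,0,0,-1],[0,0,0,0,0,0,-1],[0,0,0,0,0,0,-1],[0,0,0,0,0,0,-1]]]}}

```text
time_s: 23.8
position: [0.4659, -0.3684, 0.0119]
tcp_rot: [[0.311, 0.951, 0.001], [0.951, -0.311, -0.002], [-0.001, 0.002, -1.0]]
force: [-0.5, 0.1, -0.0]
opening: 0.724
```

Call:
{"name": "play_rows", "arguments": {"plan": [[[0,0,0,0,0,0,-1],[0,0,0,0,0,0,-1],[0,0,0,0,0,0,-1],[0,0,0,0,0,0,-1],[0,0,0,0,0,0,-1],[0,0,0,0,0,0,-1]]]}}

```text
time_s: 24.4
position: [0.4655, -0.3679, 0.0108]
tcp_rot: [[0.31, 0.951, -0.0], [0.951, -0.31, -0.0], [-0.0, -0.0, -1.0]]
force: [-1.0, 0.5, 1.9]
opening: 0.432
```

Call:
{"name": "play_rows", "arguments": {"plan": [[[0,0,0.7,0,0,0,-1],[0,0,0.8,0,0,0,-1],[0.136,0.75,0.8,0,0,0.0126,-1],[0.136,0.75,0.5,0,0,0.0126,-1],[0.136,0.75,0,0,0,0.0126,-1],[0.136,0.75,0,0,0,0.0126,-1],[0.136,0.75,0,0,0,0.0126,-1],[0.136,0.75,0,0,0,0.0126,-1],[0.136,0.75,0,0,0,0.0126,-1],[0.136,0.75,0,0,0,0.0126,-1],[0.136,0.75,0,0,0,0.0126,-1],[0.136,0.75,0,0,0,0.0126,-1]]]}}

```text
time_s: 25.6
position: [0.5327, 0.0052, 0.1467]
tcp_rot: [[-0.082, 0.997, -0.0], [0.997, 0.082, 0.0], [0.0, -0.0, -1.0]]
force: [0.6, -0.1, -0.2]
opening: 0.434
```

Call:
{"name": "play_rows", "arguments": {"plan": [[[0,0,0,0,0,0,-1],[0,0,0,0,0,0,-1],[0,0,0,0,0,0,-1]]]}}

```text
time_s: 25.9
position: [0.5327, 0.0029, 0.1467]
tcp_rot: [[-0.079, 0.997, -0.0], [0.997, 0.079, -0.0], [-0.0, -0.0, -1.0]]
force: [0.2, 0.2, -0.0]
opening: 0.432
```

Call:
{"name": "play_rows", "arguments": {"plan": [[[0,0.05,-0.5,0,0,0,-1],[0,0,-0.6,0,0,0,-1],[0,0,-0.6,0,0,0,-1],[0,0,-0.5,0,0,0,-1],[0,0,-0.25,0,0,0,-1],[0,0,-0.15,0,0,0,-1],[0,0,0,0,0,0,-1],[0,0,0,0,0,0,-1]]]}}

```text
time_s: 26.7
position: [0.5336, 0.0056, 0.0176]
tcp_rot: [[-0.079, 0.997, 0.002], [0.997, 0.079, -0.0], [-0.0, 0.002, -1.0]]
force: [0.6, -0.2, 0.1]
opening: 0.436
```

Call:
{"name": "play_rows", "arguments": {"plan": [[[0,0,0,0,0,0,0.38],[0,0,0,0,0,0,0.38],[0,0,0,0,0,0,0.38],[0,0,0,0,0,0,0.38],[0,0,0,0,0,0,0.38],[0,0,0.4,0,0,0,0.38],[0,0,0.7,0,0,0,0.38],[0,0,0.8,0,0,0,0.38],[0,0,0.8,0,0,0,1],[0,0,0.8,0,0,0,1],[0,0,0.8,0,0,0,1]]]}}

```text
time_s: 27.8
position: [0.5323, 0.0062, 0.2336]
tcp_rot: [[-0.08, 0.997, -0.0], [0.997, 0.08, 0.0], [0.0, -0.0, -1.0]]
force: [0.5, -0.9, -0.3]
opening: 0.877
```

Run:
```python
from h import *
s,im=snap('scene','s4',(80,80,400,320),2.4); print(s['position'].round(4),s['tcp_rot'].round(3)[0],s['opening'])
im0=np.load('pics/s3.npy'); w=lambda i:i[280:320,150:200].astype(int)
print('D diff',np.abs(w(im)-w(im0)).mean())
```

```text
[0.5323 0.0062 0.2336] [-0.08   0.997 -0.   ] 0.8770690681776124
D diff 1.6353333333333333
```

Call:
{"name": "play_rows", "arguments": {"plan": [[[0.116,-0.736,0,0,0,-0.0114,1],[0.116,-0.736,0,0,0,-0.0114,1],[0.116,-0.736,0,0,0,-0.0114,1],[0.116,-0.736,0,0,0,-0.0114,1],[0.116,-0.736,0,0,0,-0.0114,1],[0.116,-0.736,0,0,0,-0.0114,1],[0.116,-0.736,0,0,0,-0.0114,1],[0.116,-0.736,0,0,0,-0.0114,1],[0.116,-0.736,0,0,0,-0.0114,1],[0.116,-0.736,0,0,0,-0.0114,1],[0,0,0,0,0,0,1],[0,0,0,0,0,0,1]]]}}

```text
time_s: 29.05
position: [0.5902, -0.3623, 0.2308]
tcp_rot: [[0.276, 0.961, -0.001], [0.961, -0.276, 0.002], [0.001, -0.001, -1.0]]
force: [-0.1, 0.7, -0.2]
opening: 1.002
```

Run:
```python
from h import *
s,im=snap('wrist','w6'); print(s['position'].round(4),s['tcp_rot'].round(3)[0])
print(proj('wrist',[.590,-.362,.036],'w6'))
sc=capture('scene'); np.save('pics/s5.npy',sc)
f=lambda i,a,b:cv2.resize(i,(a,b),interpolation=cv2.INTER_CUBIC)
c=np.vstack([f(im[120:320,100:460],540,300),f(sc[100:220,220:370],375,300)[:,:].copy() if 0 else cv2.copyMakeBorder(f(sc[100:220,220:370],375,300),0,0,0,165,cv2.BORDER_CONSTANT)])
cv2.imwrite('pics/m1.png',c[:,:,::-1])
```

```text
[ 0.5902 -0.3623  0.2308] [ 0.276  0.961 -0.001]
[275.73037333 186.22273861]
```

View pics/m1.png

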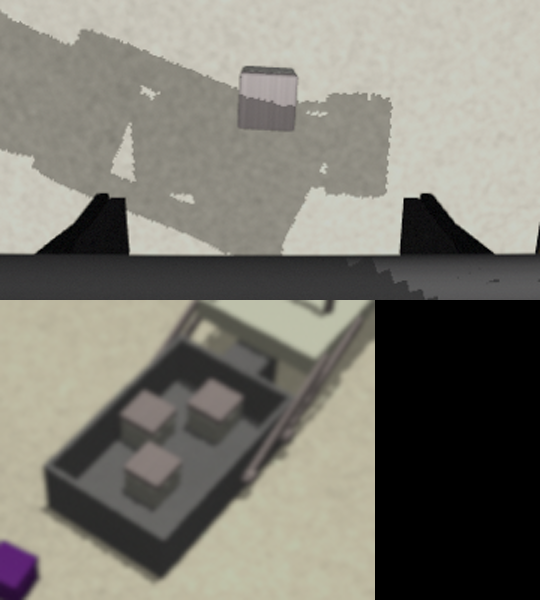

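D is at (278,187), centred. In the box the middle tin was knocked some 3 cm towards −x. It is still upright in the compartment and the last slot is free.

Call:
{"name": "play_rows", "arguments": {"plan": [[[0.03,0,-0.6,0,0,0,1],[0,0,-0.75,0,0,0,1],[0,0,-0.75,0,0,0,1],[0,0,-0.75,0,0,0,1],[0,0,-0.75,0,0,0,1],[0,0,-0.5,0,0,0,1],[0,0,-0.3,0,0,0,1],[0,0,0,0,0,0,1],[0,0,0,0,0,0,-1],[0,0,0,0,0,0,-1],[0,0,0,0,0,0,-1],[0,0,0,0,0,0,-1]]]}}

```text
time_s: 30.35
position: [0.593, -0.3625, 0.0133]
tcp_rot: [[0.274, 0.962, 0.002], [0.962, -0.274, -0.001], [-0.001, 0.002, -1.0]]
force: [0.3, -0.1, 0.2]
opening: 0.722
```

Call:
{"name": "play_rows", "arguments": {"plan": [[[0,0,0,0,0,0,-1],[0,0,0,0,0,0,-1],[0,0,0,0,0,0,-1],[0,0,0,0,0,0,-1],[0,0,0,0,0,0,-1],[0,0,0,0,0,0,-1]]]}}

```text
time_s: 30.95
position: [0.5923, -0.362, 0.012]
tcp_rot: [[0.274, 0.962, -0.0], [0.962, -0.274, -0.0], [-0.0, -0.0, -1.0]]
force: [0.3, 0.4, 0.8]
opening: 0.442
```

Call:
{"name": "play_rows", "arguments": {"plan": [[[0,0,0.7,0,0,0,-1],[0,0,0.8,0,0,0,-1],[0,0,0.8,0,0,0,-1],[-0.122,0.719,0.5,0,0,0.0127,-1],[-0.122,0.719,0,0,0,0.0127,-1],[-0.122,0.719,0,0,0,0.0127,-1],[-0.122,0.719,0,0,0,0.0127,-1],[-0.122,0.719,0,0,0,0.0127,-1],[-0.122,0.719,0,0,0,0.0127,-1],[-0.122,0.719,0,0,0,0.0127,-1],[-0.122,0.719,0,0,0,0.0127,-1],[-0.122,0.719,0,0,0,0.0127,-1]]]}}

```text
time_s: 32.15
position: [0.5369, -0.0369, 0.1518]
tcp_rot: [[-0.082, 0.997, -0.0], [0.997, 0.082, 0.0], [0.0, -0.0, -1.0]]
force: [0.5, 1.0, -0.5]
opening: 0.438
```

Call:
{"name": "play_rows", "arguments": {"plan": [[[0,0,0,0,0,0,-1],[0,0,0,0,0,0,-1],[0,0,0,0,0,0,-1]]]}}

```text
time_s: 32.45
position: [0.5381, -0.0392, 0.152]
tcp_rot: [[-0.08, 0.997, 0.001], [0.997, 0.08, -0.001], [-0.001, 0.001, -1.0]]
force: [0.4, -0.5, 0.1]
opening: 0.443
```

Call:
{"name": "play_rows", "arguments": {"plan": [[[0,0.03,-0.5,0,0,0,-1],[0,0,-0.6,0,0,0,-1],[0,0,-0.6,0,0,0,-1],[0,0,-0.5,0,0,0,-1],[0,0,-0.3,0,0,0,-1],[0,0,-0.19,0,0,0,-1],[0,0,0,0,0,0,-1],[0,0,0,0,0,0,-1]]]}}

```text
time_s: 33.25
position: [0.5382, -0.038, 0.0175]
tcp_rot: [[-0.08, 0.997, 0.001], [0.997, 0.08, -0.0], [-0.0, 0.001, -1.0]]
force: [0.4, -0.5, -0.7]
opening: 0.433
```

Call:
{"name": "play_rows", "arguments": {"plan": [[[0,0,0,0,0,0,0.38],[0,0,0,0,0,0,0.38],[0,0,0,0,0,0,0.38],[0,0,0,0,0,0,0.38],[0,0,0,0,0,0,0.38],[0,0,0.4,0,0,0,0.38],[0,0,0.7,0,0,0,0.38],[0,0,0.8,0,0,0,0.38],[0,0,0.8,0,0,0,1],[0,0,0.8,0,0,0,1],[0,0,0.6,0,0,0,1]]]}}

```text
time_s: 34.35
position: [0.5379, -0.0369, 0.2251]
tcp_rot: [[-0.081, 0.997, 0.003], [0.997, 0.081, -0.001], [-0.001, 0.003, -1.0]]
force: [0.1, -0.3, -1.2]
opening: 0.877
```

Run:
```python
from h import *
s,im=snap('scene','s6',(210,80,410,230),3.5); print(s['position'].round(4),s['tcp_rot'].round(3)[0],s['joint_positions'].round(1))
```

```text
[ 0.5379 -0.0369  0.2251] [-0.081  0.997  0.003] [-15.8  23.4  94.4   0.   62.1 -20.5]
```

View pics/s6.png

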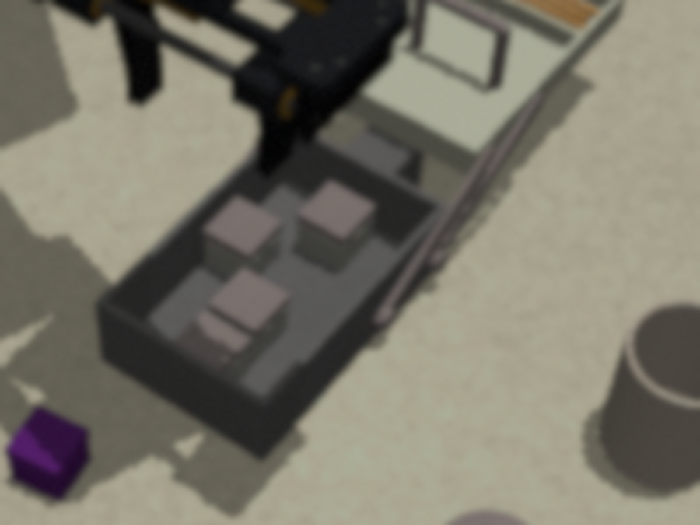

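All four tins are down inside in one layer, tray still open. Now back to the handle to shut it.

Call:
{"name": "play_rows", "arguments": {"plan": [[[-0.0375,0.4545,0,0,0,-0.0417,1],[-0.0375,0.4545,0,0,0,-0.0417,1],[-0.0375,0.4545,0,0,0,-0.0417,1],[-0.0375,0.4545,0,0,0,-0.0417,1],[-0.0375,0.4545,0,0,0,-0.0417,1],[-0.0375,0.4545,0,0,0,-0.0417,1],[-0.0375,0.4545,0,0,0,-0.0417,1],[-0.0375,0.4545,0,0,0,-0.0417,1],[-0.0375,0.4545,0,0,0,-0.0417,1],[-0.0375,0.4545,0,0,0,-0.0417,1],[-0.0375,0.4545,0,0,0,-0.0417,1],[-0.0375,0.4545,0,0,0,-0.0417,1]]]}}

```text
time_s: 35.6
position: [0.5144, 0.2368, 0.222]
tcp_rot: [[0.997, 0.075, -0.001], [0.075, -0.997, -0.0], [-0.001, 0.0, -1.0]]
force: [0.3, 0.1, 0.8]
opening: 1.001
```

Call:
{"name": "play_rows", "arguments": {"plan": [[[0,0,0,0,0,0,1],[0,0,0,0,0,0,1],[0,0,0,0,0,0,1]]]}}

```text
time_s: 35.9
position: [0.5148, 0.2351, 0.2222]
tcp_rot: [[0.997, 0.081, -0.001], [0.081, -0.997, -0.001], [-0.001, 0.001, -1.0]]
force: [0.0, -0.6, 0.2]
opening: 1.0
```

Call:
{"name": "play_rows", "arguments": {"plan": [[[0,0,-0.5,0,0,0,1],[0,0,-0.6,0,0,0,1],[0,0,-0.6,0,0,0,1],[0,0,-0.5,0,0,0,1],[0,0,-0.26,0,0,0,1],[0,0,0,0,0,0,-1],[0,0,0,0,0,0,-1],[0,0,0,0,0,0,-1],[0,0,0,0,0,0,-1],[0,0,0,0,0,0,-1],[0,0,0,0,0,0,-1],[0,0,0,0,0,0,-1]]]}}

```text
time_s: 37.1
position: [0.515, 0.2359, 0.0997]
tcp_rot: [[0.997, 0.08, 0.0], [0.08, -0.997, 0.0], [0.0, -0.0, -1.0]]
force: [-0.1, 0.0, -0.0]
opening: 0.448
```

Call:
{"name": "play_rows", "arguments": {"plan": [[[0,0,0,0,0,0,-1],[0,0,0,0,0,0,-1],[0,0,0,0,0,0,-1],[0,0,0,0,0,0,-1],[0,0,0,0,0,0,-1],[0,0,0,0,0,0,-1],[0,0,0,0,0,0,-1],[0,0,0,0,0,0,-1]]]}}

```text
time_s: 37.9
position: [0.5149, 0.2362, 0.0994]
tcp_rot: [[0.997, 0.08, -0.0], [0.08, -0.997, 0.001], [0.0, -0.001, -1.0]]
force: [0.0, 2.5, 0.7]
opening: 0.102
```

Reverse swing.

Call:
{"name": "play_rows", "arguments": {"plan": [[[0.008,-0.105,0.215,0,0,0,-1],[0.01,-0.125,0.204,0,0,0,-1],[0.012,-0.144,0.191,0,0,0,-1],[0.013,-0.161,0.177,0,0,0,-1],[0.014,-0.177,0.16,0,0,0,-1],[0.015,-0.192,0.143,0,0,0,-1],[0.016,-0.204,0.124,0,0,0,-1],[0.017,-0.215,0.103,0,0,0,-1],[0.018,-0.224,0.082,0,0,0,-1],[0.019,-0.231,0.06,0,0,0,-1],[0.019,-0.236,0.038,0,0,0,-1],[0.019,-0.238,0.015,0,0,0,-1]]]}}

```text
time_s: 39.1
position: [0.5231, 0.1229, 0.1724]
tcp_rot: [[0.997, 0.078, -0.003], [0.078, -0.997, 0.002], [-0.003, -0.002, -1.0]]
force: [7.1, 4.2, -31.8]
opening: 0.102
```

Call:
{"name": "play_rows", "arguments": {"plan": [[[0.019,-0.239,-0.03,0,0,0,-1],[0.019,-0.237,-0.045,0,0,0,-1],[0.019,-0.233,-0.053,0,0,0,-1],[0.018,-0.227,-0.075,0,0,0,-1],[0.018,-0.218,-0.097,0,0,0,-1],[0.017,-0.208,-0.117,0,0,0,-1],[0.016,-0.196,-0.137,0,0,0,-1],[0.015,-0.182,-0.155,0,0,0,-1],[0.013,-0.166,-0.172,0,0,0,-1],[0.012,-0.149,-0.187,0,0,0,-1],[0.011,-0.131,-0.2,0,0,0,-1],[0.006,-0.07,-0.14,0,0,0,-1]]]}}

```text
time_s: 40.3
position: [0.5319, 0.0126, 0.1046]
tcp_rot: [[0.997, 0.077, -0.002], [0.077, -0.997, 0.005], [-0.002, -0.006, -1.0]]
force: [0.9, 9.4, -5.1]
opening: 0.106
```

Call:
{"name": "play_rows", "arguments": {"plan": [[[0,0,0,0,0,0,-1],[0,0,0,0,0,0,-1]]]}}

```text
time_s: 40.5
position: [0.5319, 0.0125, 0.1046]
tcp_rot: [[0.997, 0.077, -0.002], [0.077, -0.997, 0.005], [-0.002, -0.005, -1.0]]
force: [-0.0, 7.7, -8.4]
opening: 0.103
```

Call:
{"name": "play_rows", "arguments": {"plan": [[[0.003,-0.03,-0.07,0,0,0,-1],[0,-0.02,-0.05,0,0,0,-1],[0,0,0,0,0,0,-1],[0,0,0,0,0,0,-1]]]}}

```text
time_s: 40.9
position: [0.5321, 0.0101, 0.0995]
tcp_rot: [[0.997, 0.077, -0.002], [0.077, -0.997, 0.005], [-0.001, -0.005, -1.0]]
force: [0.2, 7.9, -4.2]
opening: 0.102
```

Call:
{"name": "play_rows", "arguments": {"plan": [[[0,0,0,0,0,0,0.2],[0,0,0,0,0,0,0.2],[0,0,0,0,0,0,0.2],[0,0,0,0,0,0,0.2],[0,0,0,0,0,0,0.2],[0,0,0,0,0,0,0.2],[0,0,0,0,0,0,0.2],[0,0,0.4,0,0,0,0.2],[0,0,0.7,0,0,0,0.2],[0,0,0.7,0,0,0,0.2],[0,0,0.3,0,0,0,0.2]]]}}

```text
time_s: 42.0
position: [0.5349, 0.0077, 0.2066]
tcp_rot: [[0.997, 0.08, 0.005], [0.08, -0.997, -0.001], [0.005, 0.001, -1.0]]
force: [0.0, -0.6, -1.0]
opening: 0.601
```

Run:
```python
from h import *
s,_=snap('wrist','w7'); print(s['position'].round(4),s['tcp_rot'].round(3)[0],s['joint_positions'].round(1),s['force'].round(1))
snap('side','d7')
a=np.load('pics/w7.npy');b=np.load('pics/d7.npy')
f=lambda i,s:cv2.resize(i,None,fx=s,fy=s,interpolation=cv2.INTER_CUBIC)
A=f(a[60:320,20:420],1.2);B=f(b[180:370,260:400],2.2)
c=np.zeros((420,800,3),np.uint8);c[:A.shape[0],:A.shape[1]]=A;c[:B.shape[0],485:485+B.shape[1]]=B
cv2.imwrite('pics/m2.png',c[:,:,::-1])
```

```text
[0.5349 0.0077 0.2066] [0.997 0.08  0.005] [-11.2  24.4  96.2   0.   59.1  74.3] [ 0.  -0.6 -1. ]
```

View pics/m2.png

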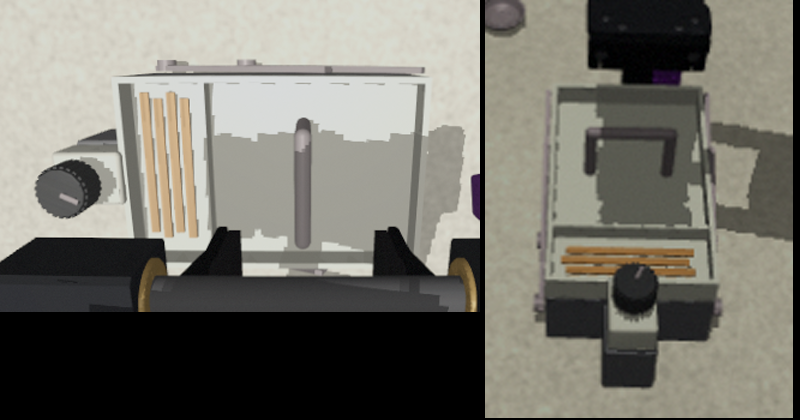

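Run:
```python
from h import *
print(onz('wrist',(75,219),.125,'w7').round(4))
print(onz('side',(260+(635-485)/2.2,180+281/2.2),.125).round(4), onz('side',(328.3,307),.125).round(4))
K,k,Rc,o=cam('wrist','w7');print(o)
```

```text
[0.5243 0.1486 0.125 ]
[0.5223 0.1523 0.125 ] [0.5221 0.1509 0.125 ]
[0.60841092 0.01371077 0.37096612]
```

Screw head is about (0.523, 0.151). Go there while winding the wrist back.

Call:
{"name": "play_rows", "arguments": {"plan": [[[-0.02,0.24,0,0,0,0.047,0.2],[-0.02,0.24,0,0,0,0.047,0.2],[-0.02,0.24,0,0,0,0.047,0.2],[-0.02,0.24,0,0,0,0.047,0.2],[-0.02,0.24,0,0,0,0.047,0.2],[-0.02,0.24,0,0,0,0.047,0.2],[-0.02,0.24,0,0,0,0.047,0.2],[-0.02,0.24,0,0,0,0.047,0.2],[-0.02,0.24,0,0,0,0.047,0.2],[-0.02,0.24,0,0,0,0.047,0.2],[-0.02,0.24,0,0,0,0.047,0.2],[-0.02,0.24,0,0,0,0.047,0.2]]]}}

```text
time_s: 43.3
position: [0.5201, 0.1523, 0.2018]
tcp_rot: [[-0.283, 0.959, -0.003], [0.959, 0.283, -0.0], [0.001, -0.003, -1.0]]
force: [0.2, 0.1, 0.2]
opening: 0.6
```

Call:
{"name": "play_rows", "arguments": {"plan": [[[0,0,0,0,0,0.047,0.2],[0,0,0,0,0,0.047,0.2],[0,0,0,0,0,0.047,0.2],[0,0,0,0,0,0.047,0.2],[0,0,0,0,0,0.047,0.2],[0,0,0,0,0,0.047,0.2],[0,0,0,0,0,0.047,0.2],[0,0,0,0,0,0.047,0.2],[0,0,0,0,0,0.047,0.2],[0,0,0,0,0,0.047,0.2],[0,0,0,0,0,0.047,0.2],[0,0,0,0,0,0.047,0.2]]]}}

```text
time_s: 44.5
position: [0.5201, 0.1518, 0.2018]
tcp_rot: [[-0.883, -0.469, -0.003], [-0.469, 0.883, -0.0], [0.003, 0.001, -1.0]]
force: [0.8, -0.2, -0.8]
opening: 0.603
```

Call:
{"name": "play_rows", "arguments": {"plan": [[[0,0,0,0,0,0.047,0.2],[0,0,0,0,0,0.047,0.2],[0,0,0,0,0,0.047,0.2],[0,0,0,0,0,0.02,0.2],[0,0,0,0,0,0,0.2],[0,0,0,0,0,0,0.2]]]}}

```text
time_s: 45.1
position: [0.5205, 0.1519, 0.2025]
tcp_rot: [[-0.552, -0.834, -0.002], [-0.834, 0.552, -0.0], [0.001, 0.002, -1.0]]
force: [0.4, 0.2, 0.1]
opening: 0.603
```

Run:
```python
from h import *
s=read_state(); print(s['position'].round(4),s['tcp_rot'].round(3)[0],s['joint_positions'].round(1),s['opening'])
```

```text
[0.5205 0.1519 0.2025] [-0.552 -0.834 -0.002] [   4.5   25.4   95.2   -0.    59.6 -142.1] 0.6026570410087568
```

Call:
{"name": "play_rows", "arguments": {"plan": [[[0.04,0,-0.5,0,0,0,0.2],[0,0,-0.6,0,0,0,0.2],[0,0,-0.5,0,0,0,0.2],[0,0,-0.35,0,0,0,0.2],[0,0,-0.15,0,0,0,0.2],[0,0,0,0,0,0,0.2],[0,0,0,0,0,0,-1],[0,0,0,0,0,0,-1],[0,0,0,0,0,0,-1],[0,0,0,0,0,0,-1],[0,0,0,0,0,0,-1],[0,0,0,0,0,0,-1]]]}}

```text
time_s: 46.3
position: [0.5232, 0.1523, 0.0991]
tcp_rot: [[-0.551, -0.835, 0.0], [-0.835, 0.551, 0.001], [-0.001, -0.0, -1.0]]
force: [-0.5, 1.8, 3.3]
opening: 0.339
```

Call:
{"name": "play_rows", "arguments": {"plan": [[[0,0,0,0,0,-0.047,-1],[0,0,0,0,0,-0.047,-1],[0,0,0,0,0,-0.047,-1],[0,0,0,0,0,-0.047,-1],[0,0,0,0,0,-0.047,-1],[0,0,0,0,0,-0.047,-1],[0,0,0,0,0,-0.047,-1],[0,0,0,0,0,-0.047,-1],[0,0,0,0,0,-0.047,-1],[0,0,0,0,0,-0.047,-1],[0,0,0,0,0,-0.047,-1],[0,0,0,0,0,-0.047,-1]]]}}

```text
time_s: 47.5
position: [0.5232, 0.1516, 0.0984]
tcp_rot: [[-0.704, 0.71, -0.0], [0.71, 0.704, -0.001], [-0.0, -0.001, -1.0]]
force: [0.8, -0.5, -1.2]
opening: 0.336
```

Run:
```python
from h import *
s=read_state(); print(s['position'].round(4),s['joint_positions'].round(1),s['force'].round(1),s['moment'].round(2),s['opening'])
```

```text
[0.5232 0.1516 0.0984] [  4.4  34.5  99.8  -0.1  45.7 -40.3] [ 0.8 -0.5 -1.2] [-0.02 -0.02  0.  ] 0.33567166872630155
```

Call:
{"name": "play_rows", "arguments": {"plan": [[[0,0,0,0,0,-0.047,-1],[0,0,0,0,0,-0.047,-1],[0,0,0,0,0,-0.047,-1],[0,0,0,0,0,-0.047,-1],[0,0,0,0,0,-0.047,-1],[0,0,0,0,0,-0.047,-1],[0,0,0,0,0,-0.047,-1],[0,0,0,0,0,-0.047,-1],[0,0,0,0,0,-0.047,-1],[0,0,0,0,0,-0.047,-1],[0,0,0,0,0,-0.047,-1],[0,0,0,0,0,-0.047,-1]]]}}

```text
time_s: 48.7
position: [0.5224, 0.1516, 0.0977]
tcp_rot: [[0.837, 0.548, -0.002], [0.548, -0.837, -0.001], [-0.002, -0.001, -1.0]]
force: [0.2, 0.4, -3.8]
opening: 0.341
```

Call:
{"name": "play_rows", "arguments": {"plan": [[[0,0,0,0,0,-0.047,-1],[0,0,0,0,0,-0.047,-1],[0,0,0,0,0,-0.047,-1],[0,0,0,0,0,-0.047,-1],[0,0,0,0,0,-0.047,-1],[0,0,0,0,0,-0.047,-1],[0,0,0,0,0,-0.047,-1],[0,0,0,0,0,-0.047,-1],[0,0,0,0,0,-0.047,-1],[0,0,0,0,0,-0.047,-1],[0,0,0,0,0,0,-1],[0,0,0,0,0,0,-1]]]}}

```text
time_s: 49.9
position: [0.5225, 0.1525, 0.0978]
tcp_rot: [[0.631, -0.776, -0.002], [-0.776, -0.631, 0.001], [-0.002, 0.001, -1.0]]
force: [-1.0, 4.9, -6.9]
opening: 0.333
```

Run:
```python
from h import *
s=read_state(); print(s['position'].round(4),s['joint_positions'].round(1),s['force'].round(1),s['moment'].round(2),s['opening'])
```

```text
[0.5225 0.1525 0.0978] [4.500e+00 3.450e+01 9.990e+01 1.000e-01 4.570e+01 1.453e+02] [-1.   4.9 -6.9] [ 0.98  0.1  -0.02] 0.33287068264975733
```

Call:
{"name": "play_rows", "arguments": {"plan": [[[0,0,0,0,0,0,0.2],[0,0,0,0,0,0,0.2],[0,0,0,0,0,0,0.2],[0,0,0,0,0,0,0.2],[0,0,-0.02,0,0,0.047,0.2],[0,0,0,0,0,0.047,0.2],[0,0,0,0,0,0.047,0.2],[0,0,0,0,0,0.047,0.2],[0,0,0,0,0,0.047,0.2],[0,0,0,0,0,0.047,0.2],[0,0,0,0,0,0.047,0.2],[0,0,0,0,0,0.047,0.2]]]}}

```text
time_s: 51.1
position: [0.5235, 0.1517, 0.098]
tcp_rot: [[0.956, 0.292, 0.001], [0.292, -0.956, -0.0], [0.001, 0.001, -1.0]]
force: [-0.5, 1.7, -0.1]
opening: 0.602
```

Call:
{"name": "play_rows", "arguments": {"plan": [[[0,0,0,0,0,0.047,0.2],[0,0,0,0,0,0.047,0.2],[0,0,0,0,0,0.047,0.2],[0,0,0,0,0,0.047,0.2],[0,0,0,0,0,0.047,0.2],[0,0,0,0,0,0.047,0.2],[0,0,0,0,0,0.047,0.2],[0,0,0,0,0,0.047,0.2],[0,0,0,0,0,0.047,0.2],[0,0,0,0,0,0.047,0.2],[0,0,0,0,0,0.047,0.2],[0,0,0,0,0,0.047,0.2]]]}}

```text
time_s: 52.3
position: [0.5236, 0.1517, 0.098]
tcp_rot: [[-0.478, 0.879, 0.001], [0.879, 0.478, -0.0], [-0.001, 0.001, -1.0]]
force: [0.6, 1.0, 1.3]
opening: 0.594
```

Call:
{"name": "play_rows", "arguments": {"plan": [[[0,0,0,0,0,0.047,0.2],[0,0,0,0,0,0.047,0.2],[0,0,0,0,0,0.047,0.2],[0,0,0,0,0,0.047,0.2],[0,0,0,0,0,0.047,0.2],[0,0,0,0,0,0.047,0.2],[0,0,0,0,0,0.047,0.2],[0,0,0,0,0,0.047,0.2],[0,0,0,0,0,0.047,0.2],[0,0,0,0,0,0.047,0.2],[0,0,0,0,0,0.047,0.2],[0,0,0,0,0,0.047,0.2]]]}}

```text
time_s: 53.5
position: [0.5235, 0.1517, 0.0979]
tcp_rot: [[-0.766, -0.643, 0.001], [-0.643, 0.766, -0.0], [-0.0, -0.001, -1.0]]
force: [1.1, 0.0, -0.4]
opening: 0.6
```

Call:
{"name": "play_rows", "arguments": {"plan": [[[0,0,0,0,0,0.047,0.2],[0,0,0,0,0,0.047,0.2],[0,0,0,0,0,0,0.2],[0,0,0,0,0,0,-1],[0,0,0,0,0,0,-1],[0,0,0,0,0,0,-1],[0,0,0,0,0,0,-1],[0,0,0,0,0,0,-1],[0,0,0,0,0,0,-1],[0,0,0,0,0,0,-1]]]}}

```text
time_s: 54.5
position: [0.523, 0.152, 0.0976]
tcp_rot: [[-0.551, -0.835, -0.0], [-0.835, 0.551, 0.0], [0.0, 0.0, -1.0]]
force: [-1.3, 0.9, 1.4]
opening: 0.335
```

Run:
```python
from h import *
s=read_state(); print(s['position'].round(4),s['joint_positions'].round(1),s['force'].round(1),s['moment'].round(2),s['opening'])
```

```text
[0.523  0.152  0.0976] [   4.4   34.5   99.9    0.    45.6 -142.1] [-1.3  0.9  1.4] [ 0.36  0.14 -0.04] 0.3354993938204167
```

Stroke 2.

Call:
{"name": "play_rows", "arguments": {"plan": [[[0,0,0,0,0,-0.047,-1],[0,0,0,0,0,-0.047,-1],[0,0,0,0,0,-0.047,-1],[0,0,0,0,0,-0.047,-1],[0,0,0,0,0,-0.047,-1],[0,0,0,0,0,-0.047,-1],[0,0,0,0,0,-0.047,-1],[0,0,0,0,0,-0.047,-1],[0,0,0,0,0,-0.047,-1],[0,0,0,0,0,-0.047,-1],[0,0,0,0,0,-0.047,-1],[0,0,0,0,0,-0.047,-1]]]}}

```text
time_s: 55.7
position: [0.523, 0.1518, 0.0969]
tcp_rot: [[-0.704, 0.71, -0.001], [0.71, 0.704, -0.0], [0.0, -0.001, -1.0]]
force: [0.9, -0.8, -3.7]
opening: 0.334
```

Call:
{"name": "play_rows", "arguments": {"plan": [[[0,0,0,0,0,-0.047,-1],[0,0,0,0,0,-0.047,-1],[0,0,0,0,0,-0.047,-1],[0,0,0,0,0,-0.047,-1],[0,0,0,0,0,-0.047,-1],[0,0,0,0,0,-0.047,-1],[0,0,0,0,0,-0.047,-1],[0,0,0,0,0,-0.047,-1],[0,0,0,0,0,-0.047,-1],[0,0,0,0,0,-0.047,-1],[0,0,0,0,0,-0.047,-1],[0,0,0,0,0,-0.047,-1]]]}}

```text
time_s: 56.9
position: [0.5227, 0.1521, 0.0967]
tcp_rot: [[0.837, 0.548, -0.001], [0.548, -0.837, 0.0], [-0.001, -0.001, -1.0]]
force: [0.5, 1.5, -4.8]
opening: 0.333
```

Call:
{"name": "play_rows", "arguments": {"plan": [[[0,0,0,0,0,-0.047,-1],[0,0,0,0,0,-0.047,-1],[0,0,0,0,0,-0.047,-1],[0,0,0,0,0,-0.047,-1],[0,0,0,0,0,-0.047,-1],[0,0,0,0,0,-0.047,-1],[0,0,0,0,0,-0.047,-1],[0,0,0,0,0,-0.047,-1],[0,0,0,0,0,-0.047,-1],[0,0,0,0,0,-0.047,-1],[0,0,0,0,0,0,-1],[0,0,0,0,0,0,-1]]]}}

```text
time_s: 58.1
position: [0.5227, 0.1526, 0.0969]
tcp_rot: [[0.631, -0.776, -0.001], [-0.776, -0.631, 0.001], [-0.002, 0.0, -1.0]]
force: [-0.7, 5.4, -6.7]
opening: 0.335
```

Run:
```python
from h import *
s=read_state(); print(s['position'].round(4),s['joint_positions'].round(1),s['force'].round(1),s['moment'].round(2),s['opening'])
```

```text
[0.5227 0.1526 0.0969] [4.500e+00 3.460e+01 9.990e+01 1.000e-01 4.560e+01 1.453e+02] [-0.7  5.4 -6.7] [1.02 0.03 0.02] 0.3350285468623995
```

Return, then stroke 3.

Call:
{"name": "play_rows", "arguments": {"plan": [[[0,0,0,0,0,0,0.2],[0,0,0,0,0,0,0.2],[0,0,0,0,0,0,0.2],[0,0,0,0,0,0,0.2],[0,0,0,0,0,0.047,0.2],[0,0,0,0,0,0.047,0.2],[0,0,0,0,0,0.047,0.2],[0,0,0,0,0,0.047,0.2],[0,0,0,0,0,0.047,0.2],[0,0,0,0,0,0.047,0.2],[0,0,0,0,0,0.047,0.2],[0,0,0,0,0,0.047,0.2]]]}}

```text
time_s: 59.3
position: [0.5235, 0.1516, 0.0979]
tcp_rot: [[0.956, 0.292, 0.001], [0.292, -0.956, -0.0], [0.001, 0.0, -1.0]]
force: [0.7, 0.6, 0.7]
opening: 0.599
```

Call:
{"name": "play_rows", "arguments": {"plan": [[[0,0,0,0,0,0.047,0.2],[0,0,0,0,0,0.047,0.2],[0,0,0,0,0,0.047,0.2],[0,0,0,0,0,0.047,0.2],[0,0,0,0,0,0.047,0.2],[0,0,0,0,0,0.047,0.2],[0,0,0,0,0,0.047,0.2],[0,0,0,0,0,0.047,0.2],[0,0,0,0,0,0.047,0.2],[0,0,0,0,0,0.047,0.2],[0,0,0,0,0,0.047,0.2],[0,0,0,0,0,0.047,0.2]]]}}

```text
time_s: 60.5
position: [0.5235, 0.1517, 0.0979]
tcp_rot: [[-0.478, 0.879, 0.001], [0.879, 0.478, -0.0], [-0.001, 0.0, -1.0]]
force: [0.2, -0.3, -0.6]
opening: 0.6
```

Call:
{"name": "play_rows", "arguments": {"plan": [[[0,0,0,0,0,0.047,0.2],[0,0,0,0,0,0.047,0.2],[0,0,0,0,0,0.047,0.2],[0,0,0,0,0,0.047,0.2],[0,0,0,0,0,0.047,0.2],[0,0,0,0,0,0.047,0.2],[0,0,0,0,0,0.047,0.2],[0,0,0,0,0,0.047,0.2],[0,0,0,0,0,0.047,0.2],[0,0,0,0,0,0.047,0.2],[0,0,0,0,0,0.047,0.2],[0,0,0,0,0,0.047,0.2]]]}}

```text
time_s: 61.7
position: [0.5235, 0.1516, 0.0979]
tcp_rot: [[-0.766, -0.643, 0.001], [-0.643, 0.766, -0.0], [-0.0, -0.001, -1.0]]
force: [0.0, -1.0, -0.2]
opening: 0.603
```

Call:
{"name": "play_rows", "arguments": {"plan": [[[0,0,0,0,0,0.047,0.2],[0,0,0,0,0,0.047,0.2],[0,0,0,0,0,0,0.2],[0,0,0,0,0,0,-1],[0,0,0,0,0,0,-1],[0,0,0,0,0,0,-1],[0,0,0,0,0,0,-1],[0,0,0,0,0,0,-1],[0,0,0,0,0,0,-1],[0,0,0,0,0,0,-1]]]}}

```text
time_s: 62.7
position: [0.523, 0.152, 0.0976]
tcp_rot: [[-0.551, -0.835, -0.0], [-0.835, 0.551, 0.0], [0.0, 0.0, -1.0]]
force: [-0.9, 0.5, 0.9]
opening: 0.337
```

Call:
{"name": "play_rows", "arguments": {"plan": [[[0,0,0,0,0,-0.047,-1],[0,0,0,0,0,-0.047,-1],[0,0,0,0,0,-0.047,-1],[0,0,0,0,0,-0.047,-1],[0,0,0,0,0,-0.047,-1],[0,0,0,0,0,-0.047,-1],[0,0,0,0,0,-0.047,-1],[0,0,0,0,0,-0.047,-1],[0,0,0,0,0,-0.047,-1],[0,0,0,0,0,-0.047,-1],[0,0,0,0,0,-0.047,-1],[0,0,0,0,0,-0.047,-1]]]}}

```text
time_s: 63.9
position: [0.523, 0.1518, 0.0969]
tcp_rot: [[-0.704, 0.71, -0.001], [0.71, 0.704, -0.0], [0.0, -0.001, -1.0]]
force: [-0.0, 0.4, -3.5]
opening: 0.333
```

Run:
```python
from h import *
s=read_state(); print(s['position'].round(4),s['joint_positions'].round(1),s['force'].round(1),s['moment'].round(2),s['opening'],s['tau'].round(2))
```

```text
[0.523  0.1518 0.0969] [  4.4  34.6  99.9  -0.   45.6 -40.3] [-0.   0.4 -3.5] [ 0.09 -0.12  0.03] 0.3330938843496274 [-8.000e-02 -4.275e+01 -1.157e+01  1.000e-02  2.000e-01 -9.400e-01]
```

Call:
{"name": "play_rows", "arguments": {"plan": [[[0,0,0,0,0,-0.047,-1],[0,0,0,0,0,-0.047,-1],[0,0,0,0,0,-0.047,-1],[0,0,0,0,0,-0.047,-1],[0,0,0,0,0,-0.047,-1],[0,0,0,0,0,-0.047,-1],[0,0,0,0,0,-0.047,-1],[0,0,0,0,0,-0.047,-1],[0,0,0,0,0,-0.047,-1],[0,0,0,0,0,-0.047,-1],[0,0,0,0,0,-0.047,-1],[0,0,0,0,0,-0.047,-1]]]}}

```text
time_s: 65.1
position: [0.5227, 0.1521, 0.0967]
tcp_rot: [[0.837, 0.548, -0.001], [0.548, -0.837, 0.0], [-0.001, -0.001, -1.0]]
force: [0.5, 1.2, -6.0]
opening: 0.336
```

Run:
```python
from h import *
s=read_state(); print(s['position'].round(4),s['joint_positions'].round(1),s['force'].round(1),s['moment'].round(2),s['opening'],s['tau'].round(2))
```

```text
[0.5227 0.1521 0.0967] [ 4.4 34.6 99.9  0.  45.6 61.2] [ 0.5  1.2 -6. ] [0.32 0.01 0.04] 0.33559453600056016 [ -0.77 -43.44 -11.88  -0.25   0.08  -0.94]
```

Call:
{"name": "play_rows", "arguments": {"plan": [[[0,0,0,0,0,-0.047,-1],[0,0,0,0,0,-0.047,-1],[0,0,0,0,0,-0.047,-1],[0,0,0,0,0,-0.047,-1],[0,0,0,0,0,-0.047,-1],[0,0,0,0,0,-0.047,-1],[0,0,0,0,0,-0.047,-1],[0,0,0,0,0,-0.047,-1],[0,0,0,0,0,-0.047,-1],[0,0,0,0,0,-0.047,-1],[0,0,0,0,0,0,-1]]]}}

```text
time_s: 66.2
position: [0.5224, 0.1525, 0.097]
tcp_rot: [[0.63, -0.776, -0.002], [-0.776, -0.63, 0.0], [-0.001, 0.001, -1.0]]
force: [-1.5, 3.5, -2.4]
opening: 0.332
```

Run:
```python
from h import *
s=read_state(); print(s['position'].round(4),s['joint_positions'].round(1),s['force'].round(1),s['moment'].round(2),s['opening'],s['tau'].round(2))
```

```text
[0.5224 0.1525 0.097 ] [  4.5  34.6  99.9   0.   45.6 145.4] [-1.5  3.5 -2.4] [0.7  0.31 0.42] 0.3315986949639975 [ -2.39 -42.45 -12.1   -0.46  -0.23   0.96]
```

The axial moment jumped to 0.42 N m, so the stop seems reached. Confirm with one more regripped part-turn.

Call:
{"name": "play_rows", "arguments": {"plan": [[[0,0,0,0,0,0,0.2],[0,0,0,0,0,0,0.2],[0,0,0,0,0,0,0.2],[0,0,0,0,0,0,0.2],[0,0,0,0,0,0.047,0.2],[0,0,0,0,0,0.047,0.2],[0,0,0,0,0,0.047,0.2],[0,0,0,0,0,0.047,0.2],[0,0,0,0,0,0.047,0.2],[0,0,0,0,0,0.047,0.2],[0,0,0,0,0,0.047,0.2],[0,0,0,0,0,0.047,0.2]]]}}

```text
time_s: 67.4
position: [0.5235, 0.1517, 0.0978]
tcp_rot: [[0.956, 0.292, 0.001], [0.292, -0.956, -0.0], [0.001, 0.0, -1.0]]
force: [-0.8, -0.5, -0.1]
opening: 0.6
```

Call:
{"name": "play_rows", "arguments": {"plan": [[[0,0,0,0,0,0,0.2],[0,0,0,0,0,0,-1],[0,0,0,0,0,0,-1],[0,0,0,0,0,0,-1],[0,0,0,0,0,0,-1],[0,0,0,0,0,0,-1],[0,0,0,0,0,0,-1],[0,0,0,0,0,-0.04,-1],[0,0,0,0,0,-0.04,-1],[0,0,0,0,0,-0.04,-1]]]}}

```text
time_s: 68.4
position: [0.523, 0.1519, 0.0977]
tcp_rot: [[0.996, -0.089, -0.0], [-0.089, -0.996, -0.001], [-0.0, 0.001, -1.0]]
force: [-1.1, 0.7, 1.1]
opening: 0.337
```

Run:
```python
from h import *
s=read_state(); print(s['position'].round(4),s['joint_positions'].round(1),s['force'].round(1),s['moment'].round(2),s['opening'],s['tau'].round(2))
```

```text
[0.523  0.1519 0.0977] [ 4.5 34.5 99.9 -0.1 45.6 99.6] [-1.1  0.7  1.1] [0.19 0.28 0.57] 0.3371913480113907 [ -0.84 -40.35 -11.03   0.4   -0.06  -0.19]
```

Call:
{"name": "play_rows", "arguments": {"plan": [[[0,0,0,0,0,-0.04,-1],[0,0,0,0,0,-0.04,-1],[0,0,0,0,0,-0.04,-1],[0,0,0,0,0,-0.04,-1],[0,0,0,0,0,-0.04,-1]]]}}

```text
time_s: 68.9
position: [0.5231, 0.1519, 0.0978]
tcp_rot: [[0.754, -0.657, -0.0], [-0.657, -0.754, -0.001], [0.001, 0.001, -1.0]]
force: [-1.5, 2.4, 1.4]
opening: 0.342
```

Run:
```python
from h import *
s=read_state(); print(s['position'].round(4),s['joint_positions'].round(1),s['force'].round(1),s['moment'].round(2),s['opening'],s['tau'].round(2))
```

```text
[0.5231 0.1519 0.0978] [ 4.500e+00  3.450e+01  9.990e+01 -1.000e-01  4.560e+01  1.356e+02] [-1.5  2.4  1.4] [0.61 0.39 0.6 ] 0.3417767567236096 [ -0.85 -40.02 -11.01   0.08  -0.27  -0.21]
```

A constant slip torque of 0.6 N m (0.03 before) and no more sinking: it is home. Release, back off and look.

Call:
{"name": "play_rows", "arguments": {"plan": [[[0,0,0,0,0,0,0.3],[0,0,0,0,0,0,0.3],[0,0,0,0,0,0,0.3],[0,0,0,0,0,0,0.3],[0,0,0,0,0,0,0.3],[0,0,0.4,0,0,0,0.3],[0,0,0.8,0,0,0,0.3],[0,0,0.8,0,0,0,0.3],[-0.2,0.8,0.4,0,0,0,0.3],[-0.2,0.8,0,0,0,0,0.3],[0,0,0,0,0,0,0.3],[0,0,0,0,0,0,0.3]]]}}

```text
time_s: 70.1
position: [0.5026, 0.2325, 0.2175]
tcp_rot: [[0.757, -0.654, -0.0], [-0.654, -0.757, -0.001], [0.0, 0.001, -1.0]]
force: [-0.8, -0.6, 0.2]
opening: 0.65
```

Run:
```python
from h import *
s,_=snap('scene','s8'); print(s['position'].round(4),s['force'].round(1),s['opening'],s['time_s'])
snap('side','d8')
f=lambda i,s:cv2.resize(i,None,fx=s,fy=s,interpolation=cv2.INTER_CUBIC)
A=f(np.load('pics/s8.npy')[80:320,180:440],1.7);B=f(np.load('pics/d8.npy')[190:360,260:400],2.4)
c=np.zeros((420,800,3),np.uint8);c[:A.shape[0],:A.shape[1]]=A;c[:B.shape[0],450:450+B.shape[1]]=B
cv2.imwrite('pics/m3.png',c[:,:,::-1])
```

```text
[0.5026 0.2325 0.2175] [-0.8 -0.6  0.2] 0.6500324273277801 70.1
```

View pics/m3.png

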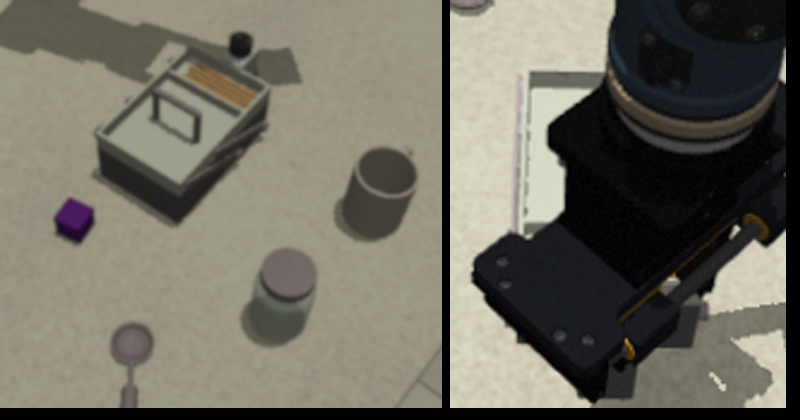

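The tray is shut, no grey tins are left on the counter, the bystanders are untouched and the gripper is clear. Hand in.

Run:
```python
from h import *
print([proj('scene',[.523,.1518,z]).round(1) for z in(.116,.126)])
print(hand_in())
```

```text
[array([321. , 102.8]), array([321.3,  99.5])]
the job is handed in; nothing more can be done
None
```

The job is handed in, at about 70 s of the 210 s allowed. The tray was swung open, all four grey tins were packed in one layer, the tray was shut, and the thumbscrew was screwed home. `hand_in()` gives no verdict, so the checks below are the evidence.

- **Tins:** the last view before shutting showed all four upright in the compartment. One had been knocked about 3 cm towards −x, so they are not in one straight row. It was still well inside the walls, so I left it.
- **Tray:** the handle came back to its starting grip pose (within about 1.5 mm), and the later pictures show the tray shut. I did not look under the tray again.
- **Thumbscrew:** I turned it about 862° over three regripped strokes, plus a fourth part-turn as a test.
    - Torque jumped from about 0.03 to a steady 0.6 N m of slip and the screw stopped sinking, so it is at its stop.
    - The head in the last scene picture is at row 106. I predicted 102.8 for home and 99.5 for backed out, so this agrees with home only roughly, as the picture is blurred and read by eye.
- **Bystanders:** the mug, sugar jar, spoon and purple look-alike showed no movement, and the gripper ended clear of everything.

One reading ran higher than expected: about 32 N on the wrist midway through shutting the tray. I corrected the path straight away, and it stayed well below the 120 N wrist limit.

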